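# Set out the knock-down plates by size

## Task

Get the practice rail ready for the next shooter: stand the four knock-down plates upright on the rail's four marks in order of size, the largest on the mark next to the amber lamp and then down to the smallest at the other end. Each plate should be centred on its mark and square to it, with its faces looking straight out across the rail. Do not let any plate fall over on the way, and leave the pellet tin where it is.

Things in the scene. Friction and masses are not known exactly. Their poses are not given: they have to be found in the camera images.
- plate_36: Smallest knock-down plate: upright steel disc 36 mm across, 10 mm thick, white with black centre on both faces, on a short stem over a dark foot 56 (x) by 50 (y) by 8 mm. Origin: centre of the foot's underside; z up, x normal to the disc; faces alike. Disc centre 52 mm above origin, top 70 mm, lowest point 34 mm. About 260 g. Loose, turned up to 0.5 rad.
- plate_50: Second smallest knock-down plate: upright steel disc 50 mm across, 10 mm thick, white with black centre on both faces, on a short stem over a dark foot 56 (x) by 50 (y) by 8 mm. Origin: centre of the foot's underside; z up, x normal to the disc; faces alike. Disc centre 59 mm above origin, top 84 mm, lowest point 34 mm. About 335 g. Loose, turned up to 0.5 rad.
- plate_64: Second largest knock-down plate: upright steel disc 64 mm across, 10 mm thick, white with black centre on both faces, on a short stem over a dark foot 56 (x) by 50 (y) by 8 mm. Origin: centre of the foot's underside; z up, x normal to the disc; faces alike. Disc centre 66 mm above origin, top 98 mm, lowest point 34 mm. About 434 g. Loose, turned up to 0.5 rad.
- plate_78: Largest knock-down plate: upright steel disc 78 mm across, 10 mm thick, white with black centre on both faces, on a short stem over a dark foot 56 (x) by 50 (y) by 8 mm. Origin: centre of the foot's underside; z up, x normal to the disc; faces alike. Disc centre 73 mm above origin, top 112 mm, lowest point 34 mm. About 557 g. Loose, turned up to 0.5 rad.
- mark_a: Flat grey rectangle with black border, 62 by 56 mm: the mark at the rail's -y end; four alike in a row, 95 mm apart, on a fixed wooden rail 520 mm long, 80 wide, 18 high. Origin: its centre on the rail's top, 18 mm above the table; y along the rail, x across it, z up. A plate's foot stands at this height, plate x along mark x (either way round).
- mark_b: Flat grey rectangle with black border, 62 by 56 mm: the second mark from the -y end; four alike in a row, 95 mm apart, on a fixed wooden rail 520 mm long, 80 wide, 18 high. Origin: its centre on the rail's top, 18 mm above the table; y along the rail, x across it, z up. A plate's foot stands at this height, plate x along mark x (either way round).
- mark_c: Flat grey rectangle with black border, 62 by 56 mm: the third mark from the -y end; four alike in a row, 95 mm apart, on a fixed wooden rail 520 mm long, 80 wide, 18 high. Origin: its centre on the rail's top, 18 mm above the table; y along the rail, x across it, z up. A plate's foot stands at this height, plate x along mark x (either way round).
- mark_d: Flat grey rectangle with black border, 62 by 56 mm: the mark at the +y end; four alike in a row, 95 mm apart, on a fixed wooden rail 520 mm long, 80 wide, 18 high. Origin: its centre on the rail's top, 18 mm above the table; y along the rail, x across it, z up. A plate's foot stands at this height, plate x along mark x (either way round).
- lamp: The amber signal lamp fixed on one end of the rail, 80 mm beyond the nearest end mark: black round base 44 mm in diameter, amber dome, 55 mm high; origin at the centre of its underside. It shows the end where the largest plate goes. It may be at either end; the other end has a low black rubber block (22 mm high).
- tin: A closed round brass-coloured pellet tin, 60 mm in diameter, 20 mm high, loose on the table among the plates; origin at the centre of its underside. Not to be disturbed.
Mind the look-alikes: they are no part of the job. Leave any blue or yellow look-alike of the plate_78 alone.

How it is judged:
By the outcome, as a careful person would: the job done as asked, in the order asked, and still so for the second after the job is handed in, with the robot touching nothing.
It also fails if it takes over 115 s, if anything falls off the work surface, if the arm or the gripper's body presses on something with over 40 N, if the wrist force passes 120 N, or if a joint passes its speed limit or range.

## Robot

A 6-joint arm with a two-finger parallel gripper is mounted at the origin on the work surface. World frame = base frame: x ahead of the robot, y to its left, z up, the work surface at z = 0. Lengths are in m, angles in rad, forces in N, time in s.
With the tool pointing down it reaches from about 0.425 to 0.95 m from the base axis. Payload 3.5 kg.
Tool frame: the origin (TCP) lies midway between the tips of the shut fingers; the grasp point (between the pads) lies 19 mm behind it; z points along the fingers, y is the line along which they close (so a half turn about z gives the same grasp; the last joint's range is limited). The gripper opens to 85 mm and grips with 20 to 120 N. Pads are 22 mm wide; open, the fingers measure 114 mm over their backs; the gripper's body (76 mm by 85 mm) begins 54 mm behind the grasp point. The pads swing forward as they close: fully open they stand 13 mm farther back than shut.
Start: joints at [-1.464, 0.286, 1.577, -0, 1.279, -0.15], TCP at [0.171, -0.653, 0.231] pointing down, gripper open.
Joint ranges: [-2.77, 2.77], [-0.9, 2.22], [0.21, 2.48], [-1.53, 4.67], [0.24, 2.81], [-2.84, 2.84]. Speed limits (rad/s): [2.79, 2.79, 3.14, 3.14, 3.14, 3.14].

## Interface

Orientations are given as a unit quaternion [x, y, z, w].
In Python, from plant import * gives the robot as it stands.
- The arm moves only by the tool move_arm, never from a script. Its argument "moves" is a list of rows, each a list of 3 entries, a list of its own where there are three numbers: the opening, from 0 (shut) to 1 (fully open), then the shift along the tool's x, y, z in m, then the turn, a rotation vector about the tool's x, y, z in rad. A call has exactly 10 rows; each row shifts and turns the commanded pose from where the row before left it, along the tool's axes as they then stand; what a row does not reach is not made up. A row lasts 1/12 s, in which the tool goes at most 41.7 mm and 7.16 degrees, less where a joint would pass 70% of its speed; a pose out of reach is approached as far as the arm can. A call is refused whole if a number of a shift passes 0.0417 or a number of a turn 0.125, either way. A call with a gripper value outside its range is refused whole. The fingers move at their own pace and stop on an object; "grip_force" is the grip in N (left out, the last holds). Time passes only in rows, so rows that do not move let the fingers close, or fill a call up. It gives the time, the measured TCP pose, the force, the opening and the grip force at its end, in the units of the state.
- get_state(): the state, without advancing time (a new reading comes with each control period).
- read_camera(name): name is "scene" or "top" or "wrist"; returns the picture (420x560x3 uint8, red, green, blue); there is no depth.
- camera_params(name): a dict with "fx", "fy", "cx", "cy" (pixels), "k1" (the pictures are not rectified: a ray, as slopes to the right and down, at radius r is drawn at 1 + k1 r^2 times it, then the intrinsics apply), "rvec" (rotation vector, rad) and "tvec" (3), from world to camera coordinates, as OpenCV has them; the wrist camera has in their place "tool_from_camera" (4x4, takes a point from camera to tool coordinates, whose origin is the TCP and whose axes are the flange's). Camera axes: x right, y down, z forward; pixel columns grow to the right and rows downward; lengths in m; the calibration is good to about 2 mm. A picture is of the moment at which its call begins: read the wrist's pose just before it. camera_params takes no time and is no camera call.
- sign_off(): hands the job in; it is judged then, once.
The state is a dict: "time": time; "qpos": joint angles; "dq": joint speeds; "joint_efforts": joint torques, N m; "eef_pos": TCP position; "tcp_rot": TCP orientation; "contact_force": force on the tool from outside, world axes, zero at the start; "wrist_torque": the same for the moment, N m; "opening": opening from 0.0 (shut) to 1.0 (fully open); "finger_force": force on a finger pad.
Only numpy, scipy, OpenCV 4.12 (cv2) and the standard library are available. Lean on these libraries where they do the work, as an engineer would, in place of code of your own. Each camera call takes 0.05 s, during which the arm holds its last target. There are 200 camera calls.

## Working session

There is one attempt and no reset: what is moved stays moved. The work goes in short steps, Python scripts to look and compute and a tool call to move; the robot and the scene stay as the last step left them, time stands still between calls to the robot, and variables do not carry over. Pictures are saved under pics/ and viewed, at most 14 in all, crops included, and the job is handed in when it is done.

Besides the shell and the picture viewer there is one more tool, called after ">>>" in YAML: its name, and indented under it one key for each argument. move_arm: Moves the arm, as the interface text tells. Its arguments: {"type":"object","properties":{"moves":{"type":"array"},"grip_force":{"type":"number"}},"required":["moves"]}

```bash
ls; mkdir -p pics; cat > h.py <<'E'
from plant import *
import numpy as np, cv2
from scipy.spatial.transform import Rotation as R
def shot(n,f):
    im=read_camera(n); cv2.imwrite('pics/'+f,im[:,:,::-1]); return im
E
python3 - <<'E'
from h import *
s=get_state(); print({k:np.round(v,3) for k,v in s.items()})
for n in ['scene','top','wrist']: print(n,camera_params(n))
shot('top','top0.png'); shot('scene','scene0.png')
E
```

```text
pics
{'time': np.float64(0.0), 'qpos': array([-1.464,  0.287,  1.578,  0.   ,  1.279, -0.15 ]), 'dq': array([-0.   , -0.003, -0.   , -0.001, -0.   ,  0.001]), 'joint_efforts': array([ 1.0000e-03, -4.0598e+01, -2.9262e+01, -0.0000e+00,  6.0000e-03,
       -0.0000e+00]), 'eef_pos': array([ 0.171, -0.652,  0.23 ]), 'tcp_rot': array([ 0.992,  0.128,  0.   , -0.001]), 'contact_force': array([-0.345, -0.439,  0.665]), 'wrist_torque': array([-0.002, -0.02 , -0.035]), 'finger_force': np.float64(0.0), 'opening': np.float64(0.998)}
scene {'fx': 404.92050541484906, 'fy': 404.92050541484906, 'cx': 271.3733487632666, 'cy': 207.4757539305453, 'k1': -0.035490755094574174, 'rvec': array([ 2.12044599,  1.36802563, -0.47030173]), 'tvec': array([-0.15542922, -0.32377186,  1.31987522])}
top {'fx': 458.9792891102073, 'fy': 458.9792891102073, 'cx': 283.3913469703607, 'cy': 211.8074674317023, 'k1': -0.12790663702581456, 'rvec': array([ 2.1095571 , -2.17022809,  0.20020651]), 'tvec': array([-0.02475136,  0.4989009 ,  0.90989247])}
wrist {'fx': 349.54403988744855, 'fy': 349.54403988744855, 'cx': 282.44755180561555, 'cy': 213.7399625626748, 'k1': -0.07300245566552041, 'tool_from_camera': array([[ 3.63442306e-04, -9.54809358e-01, -2.97218703e-01,
         7.58723036e-02],
       [ 9.99999858e-01,  2.31192424e-04,  4.80109639e-04,
         2.09603180e-05],
       [-3.89698463e-04, -2.97218835e-01,  9.54809307e-01,
        -1.41099111e-01],
       [ 0.00000000e+00,  0.00000000e+00,  0.00000000e+00,
         1.00000000e+00]])}
```

View pics/top0.png

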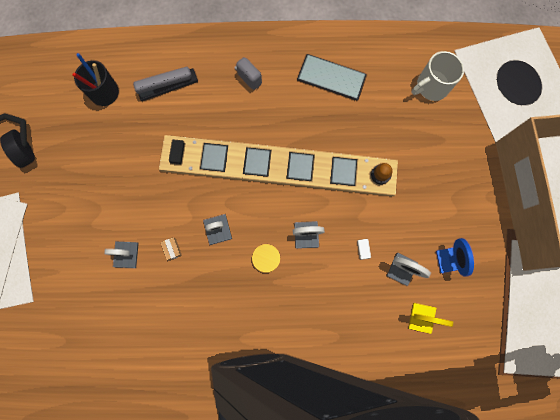

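View pics/scene0.png

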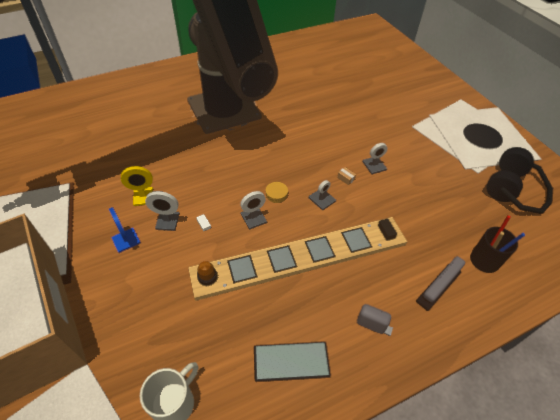

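The top picture shows the rail with marks at about (214,157), (257,161), (300,166), (344,171), and the lamp at the right end (382,175). The plate feet are at about (125,254), (217,230), (307,236) and (403,268). The tin is at (266,258), and the blue and yellow look-alikes are at the right. I'll enlarge it next.

```bash
python3 - <<'E'
import cv2
im=cv2.imread('pics/top0.png')
cv2.imwrite('pics/c1.png',cv2.resize(im[130:290,90:290],None,fx=4,fy=3.75,interpolation=cv2.INTER_CUBIC) if 0 else cv2.resize(im[135:285,95:295],None,fx=4,fy=4,interpolation=cv2.INTER_CUBIC))
cv2.imwrite('pics/c2.png',cv2.resize(im[135:285,275:475],None,fx=4,fy=4,interpolation=cv2.INTER_CUBIC))
E
```

```text
(no output)
```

View pics/c1.png

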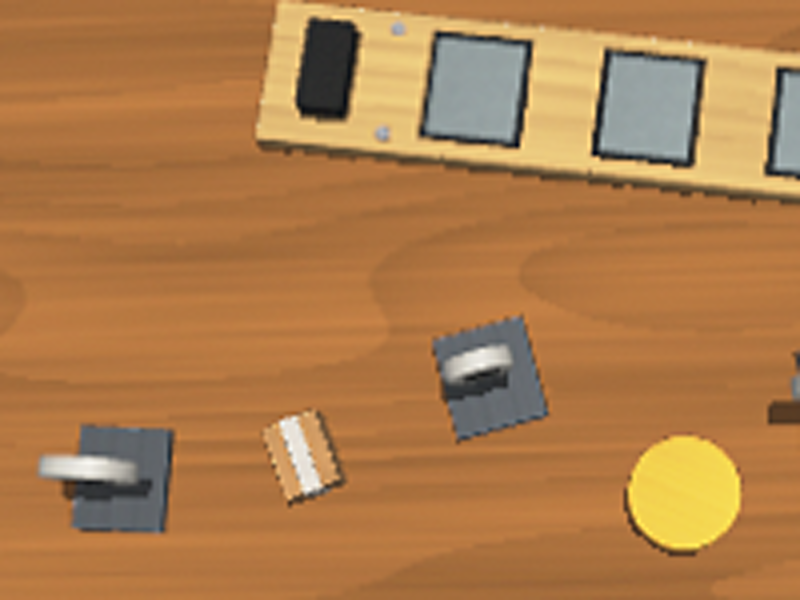

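View pics/c2.png

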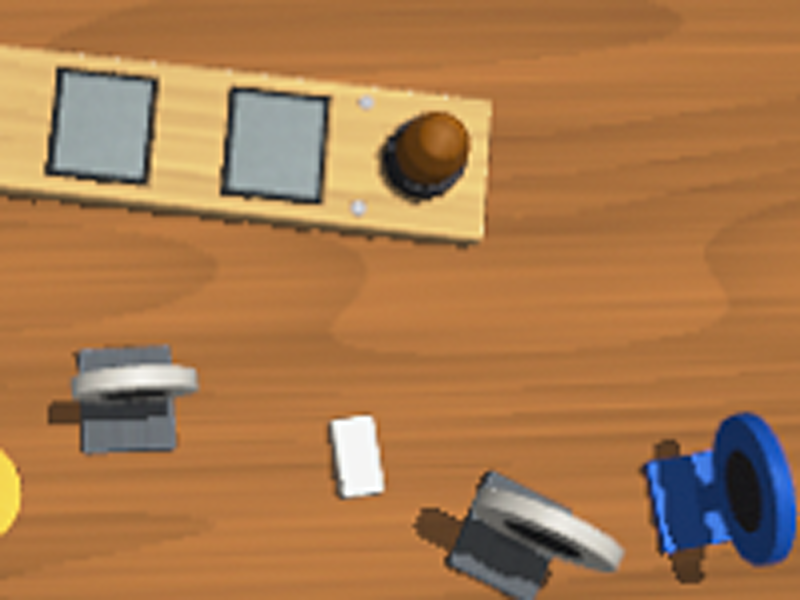

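Enlarged, the two pictures show every mark and foot corner clearly except the fourth foot's right corner, which its disc hides. By disc width the plates from left to right are 50, 36, 64 and 78. The lamp is next to the right-hand mark.

```bash
cat >> h.py <<'E'
from scipy.optimize import least_squares
def project(n,P,st=None):
    c=camera_params(n); P=np.atleast_2d(P)
    if n=='wrist':
        T=np.eye(4);T[:3,:3]=R.from_quat(st['tcp_rot']).as_matrix();T[:3,3]=st['eef_pos']
        M=np.linalg.inv(T@c['tool_from_camera']); C=P@M[:3,:3].T+M[:3,3]
    else: C=P@cv2.Rodrigues(c['rvec'])[0].T+c['tvec']
    s=C[:,:2]/C[:,2:]; s=s*(1+c['k1']*(s**2).sum(1,keepdims=True))
    return s*[c['fx'],c['fy']]+[c['cx'],c['cy']]
def fit(n,loc,px,z,st=None,x0=(.65,0,0)):
    """pose x,y,yaw of planar points loc (k,2 or k,3) at height z seen at px"""
    loc=np.array(loc,float); loc=np.c_[loc,np.zeros(len(loc))] if loc.shape[1]==2 else loc
    def w(p):
        c,s=np.cos(p[2]),np.sin(p[2])
        return np.c_[p[0]+c*loc[:,0]-s*loc[:,1],p[1]+s*loc[:,0]+c*loc[:,1],z+loc[:,2]]
    r=least_squares(lambda p:(project(n,w(p),st)-px).ravel(),x0,x_scale=[.01,.01,.05])
    return r.x,np.sqrt((r.fun**2).mean())
def rect(a,b): return np.array([[a,b],[a,-b],[-a,-b],[-a,b]])/2
E
python3 - <<'E'
from h import *
o1=np.array([95,135]);o2=np.array([275,135])
f=lambda c,o:(np.array(c)-1.5)/4+o
M={'m_left':([(436,32),(532,40),(520,147),(420,137)],o1),'m2':([(609,48),(705,58),(692,166),(593,155)],o1),
'm3':([(58,67),(158,77),(148,184),(46,173)],o2),'m4':([(230,87),(329,97),(322,203),(221,193)],o2)}
for k,(c,o) in M.items():
    print(k,fit('top',rect(.062,.056),f(c,o),.018))
P={'p50':([(82,424),(174,430),(165,533),(71,530)],o1),'p36':([(432,340),(521,316),(549,413),(458,440)],o1),
'p64':([(76,350),(170,345),(176,450),(82,454)],o2)}
for k,(c,o) in P.items(): print(k,fit('top',rect(.056,.05),f(c,o),.008))
print('p78',fit('top',rect(.056,.05)[[0,2,3]],f([(490,471),(535,600),(447,567)],o2),.008))
c=camera_params('top')
print(fit('top',[[0,0]],f([(685,492)],o1),.02), 'tin'); print(fit('top',[[0,0]],[(441,261)],.008),'blue')
Rm=cv2.Rodrigues(c['rvec'])[0]; print('cam',-Rm.T@c['tvec'])
E
```

```text
m_left (array([ 0.62809903,  0.10866594, -0.12581788]), np.float64(0.4256732064960373))
m2 (array([ 0.615357  ,  0.01457589, -0.1439469 ]), np.float64(0.4589920949190973))
m3 (array([ 0.60251466, -0.07898997, -0.13435304]), np.float64(0.3137473462486524))
m4 (array([ 0.58920031, -0.17279519, -0.12707237]), np.float64(0.38747738207984933))
p50 (array([ 0.42055516,  0.30194295, -0.07210582]), np.float64(0.2873468136871766))
p36 (array([0.47074152, 0.10338956, 0.25596713]), np.float64(0.1658863947986182))
p64 (array([ 0.45343159, -0.08669032,  0.01965017]), np.float64(0.10171420501376335))
p78 (array([ 0.37386468, -0.29039496, -0.44638005]), np.float64(0.4961604270117304))
(array([4.05684612e-01, 1.85861692e-04, 0.00000000e+00]), np.float64(1.6468935381201733e-07)) tin
(array([ 0.38694128, -0.37674615,  0.        ]), np.float64(2.0233304033234987e-07)) blue
cam [ 0.33704306 -0.02085404  0.98152235]
```

```bash
cat >> h.py <<'E'
def phi(s):
    y=R.from_quat(s['tcp_rot']).as_matrix()[:,1]; return np.arctan2(y[1],y[0])
def plan(xyz,ph,n,s=None,op=1):
    """rows to bring TCP to xyz with tool y at world angle ph"""
    s=s or get_state(); p0=phi(s); dp=(ph-p0+np.pi/2)%np.pi-np.pi/2; d=(np.array(xyz)-s['eef_pos'])/n
    m=R.from_quat(s['tcp_rot']).as_matrix(); print('now',np.round(s['eef_pos'],4),'phi',round(p0,4),'z',np.round(m[:,2],4),'dphi/row',round(dp/n,4))
    for k in range(n):
        a=p0+dp*k/n; x=np.array([-np.sin(a),np.cos(a)]);x=np.array([np.cos(a+np.pi/2),np.sin(a+np.pi/2)]);y=np.array([np.cos(a),np.sin(a)])
        print([op,[round(float(d[:2]@x),4),round(float(d[:2]@y),4),round(float(-d[2]),4)],[0,0,round(float(-dp/n),4)]])
E
python3 - <<'E'
from h import *
print(R.from_quat(get_state()['tcp_rot']).as_matrix().round(3))
plan([.374,-.290,.20],-.446,18)
E
```

```text
[[ 0.967  0.254 -0.   ]
 [ 0.254 -0.967  0.002]
 [ 0.    -0.002 -1.   ]]
now [ 0.1714 -0.6523  0.23  ] phi -1.314 z [-2.0e-04  2.1e-03 -1.0e+00] dphi/row 0.0482
[1, [0.016, -0.0166, 0.0017], [0, 0, -0.0482]]
[1, [0.0168, -0.0158, 0.0017], [0, 0, -0.0482]]
[1, [0.0175, -0.015, 0.0017], [0, 0, -0.0482]]
[1, [0.0182, -0.0141, 0.0017], [0, 0, -0.0482]]
[1, [0.0189, -0.0132, 0.0017], [0, 0, -0.0482]]
[1, [0.0195, -0.0123, 0.0017], [0, 0, -0.0482]]
[1, [0.0201, -0.0114, 0.0017], [0, 0, -0.0482]]
[1, [0.0206, -0.0104, 0.0017], [0, 0, -0.0482]]
[1, [0.0211, -0.0094, 0.0017], [0, 0, -0.0482]]
[1, [0.0215, -0.0083, 0.0017], [0, 0, -0.0482]]
[1, [0.0219, -0.0073, 0.0017], [0, 0, -0.0482]]
[1, [0.0222, -0.0062, 0.0017], [0, 0, -0.0482]]
[1, [0.0225, -0.0052, 0.0017], [0, 0, -0.0482]]
[1, [0.0227, -0.0041, 0.0017], [0, 0, -0.0482]]
[1, [0.0229, -0.003, 0.0017], [0, 0, -0.0482]]
[1, [0.023, -0.0019, 0.0017], [0, 0, -0.0482]]
[1, [0.023, -0.0007, 0.0017], [0, 0, -0.0482]]
[1, [0.0231, 0.0004, 0.0017], [0, 0, -0.0482]]
```

>>> move_arm:
  moves:
    - [1, [0.016, -0.0166, 0.0017], [0, 0, -0.048]]
    - [1, [0.0168, -0.0158, 0.0017], [0, 0, -0.048]]
    - [1, [0.0175, -0.015, 0.0017], [0, 0, -0.048]]
    - [1, [0.0182, -0.0141, 0.0017], [0, 0, -0.048]]
    - [1, [0.0189, -0.0132, 0.0017], [0, 0, -0.048]]
    - [1, [0.0195, -0.0123, 0.0017], [0, 0, -0.048]]
    - [1, [0.0201, -0.0114, 0.0017], [0, 0, -0.048]]
    - [1, [0.0206, -0.0104, 0.0017], [0, 0, -0.048]]
    - [1, [0.0211, -0.0094, 0.0017], [0, 0, -0.048]]
    - [1, [0.0215, -0.0083, 0.0017], [0, 0, -0.048]]
  grip_force: 80

```text
time: 0.93
eef_pos: [0.2845, -0.4503, 0.2136]
tcp_rot: [0.933, 0.361, 0.0, -0.001]
contact_force: [0.8, -0.8, 0.1]
opening: 0.999
finger_force: 0.0
```

>>> move_arm:
  moves:
    - [1, [0.0219, -0.0073, 0.0017], [0, 0, -0.048]]
    - [1, [0.0222, -0.0062, 0.0017], [0, 0, -0.048]]
    - [1, [0.0225, -0.0052, 0.0017], [0, 0, -0.048]]
    - [1, [0.0227, -0.0041, 0.0017], [0, 0, -0.048]]
    - [1, [0.0229, -0.003, 0.0017], [0, 0, -0.048]]
    - [1, [0.023, -0.0019, 0.0017], [0, 0, -0.048]]
    - [1, [0.023, -0.0007, 0.0017], [0, 0, -0.048]]
    - [1, [0.023, 0.0004, 0.0017], [0, 0, -0.048]]
    - [1, [0, 0, 0], [0, 0, 0]]
    - [1, [0, 0, 0], [0, 0, 0]]

```text
time: 1.77
eef_pos: [0.3749, -0.29, 0.2002]
tcp_rot: [0.847, 0.532, -0.0, -0.0]
contact_force: [0.7, -0.1, -1.2]
opening: 0.997
finger_force: 0.0
```

```bash
python3 - <<'E'
from h import *
s=get_state(); print(s['eef_pos'],phi(s)); shot('wrist','w1.png')
np.save('s1.npy',s,allow_pickle=True)
c=[.374,-.290]; u=np.array([np.cos(-.446),np.sin(-.446)]); v=np.array([-u[1],u[0]])
print('pred top of disc',project('wrist',[[*c,.112]],s),'disc ends',project('wrist',[[*(c+v*.039),.073],[*(c-v*.039),.073]],s))
print('foot',project('wrist',[[*(c+a*u*.028+b*v*.025),.008] for a,b in((1,1),(1,-1),(-1,-1),(-1,1))],s))
E
```

```text
[ 0.37485681 -0.28997327  0.20020678] -0.4482165501182451
pred top of disc [[281.38466836 220.39831354]] disc ends [[281.41611106 155.99842696]
 [281.67127092 250.09080687]]
foot [[310.96633437 161.16802162]
 [309.88743385 211.20861189]
 [253.72255271 211.30129195]
 [252.39501278 161.27515717]]
```

View pics/w1.png

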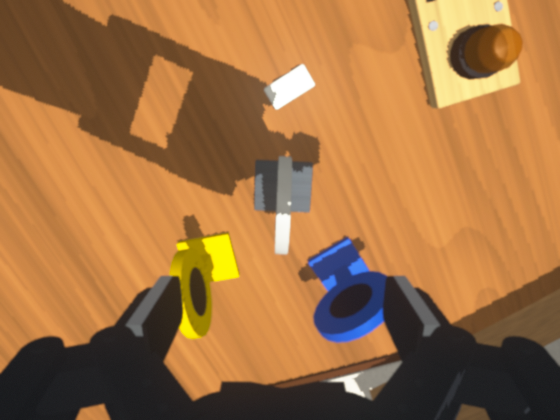

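The wrist view has the plate_78 foot at columns 254–313, rows 160–212, within 2 px of the prediction. The yellow plate is at about (197,298) and the blue one at about (350,300), on either side of it. I'll check finger clearance to both before going down.

```bash
python3 - <<'E'
from h import *
s=np.load('s1.npy',allow_pickle=True).item()
foot=np.array([(256,160.5),(312,162.5),(310,213),(254,211)])
# local order: tool frame -> +x(u) right ; rows up=+v
loc=np.array([[-.028,.025],[.028,.025],[.028,-.025],[-.028,-.025]])
print(fit('wrist',loc,foot,.008,s,(.374,-.29,-.446)))
m=R.from_quat(s['tcp_rot']).as_matrix()
for n,px,z in (('Y disc ctr',(199,298),.073),('Y right end disc top',(190,338),.06),('Y disc near',(178,262),.085),('Y foot ctr',(210,256),.008),('B ctr',(351,299),.073),('B left',(315,322),.073),('B foot left',(309,262),.008)):
    p,_=fit('wrist',[[0,0]],[px],z,s,(.37,-.29,0)); print(n,p[:2].round(3),'tool',(m.T@(np.r_[p[:2],z]-s['eef_pos'])).round(3))
plan([.3755,-.2905,.13],-.446,6,op=.5)
E
```

```text
(array([ 0.37488976, -0.29100016, -0.48514873]), np.float64(0.6570853743486332))
Y disc ctr [ 0.272 -0.335] tool [-0.085 -0.073  0.127]
Y right end disc top [ 0.235 -0.375] tool [-0.137 -0.089  0.14 ]
Y disc near [ 0.279 -0.294] tool [-0.045 -0.084  0.115]
Y foot ctr [ 0.275 -0.324] tool [-0.074 -0.075  0.192]
B ctr [ 0.392 -0.394] tool [-0.086  0.06   0.127]
B left [ 0.354 -0.401] tool [-0.11   0.029  0.127]
B foot left [ 0.365 -0.375] tool [-0.081  0.028  0.192]
now [ 0.3747 -0.2908  0.2005] phi -0.4496 z [-5.e-04 -1.e-04 -1.e+00] dphi/row 0.0006
[0.5, [0.0001, 0.0001, 0.0117], [0, 0, -0.0006]]
[0.5, [0.0001, 0.0001, 0.0117], [0, 0, -0.0006]]
[0.5, [0.0001, 0.0001, 0.0117], [0, 0, -0.0006]]
[0.5, [0.0001, 0.0001, 0.0117], [0, 0, -0.0006]]
[0.5, [0.0001, 0.0001, 0.0117], [0, 0, -0.0006]]
[0.5, [0.0001, 0.0001, 0.0117], [0, 0, -0.0006]]
```

>>> move_arm:
  moves:
    - [0.5, [0, 0, 0.01], [0, 0, 0.017]]
    - [0.5, [0, 0, 0.02], [0, 0, 0.017]]
    - [0.5, [0, 0, 0.02], [0, 0, 0]]
    - [0.5, [0, 0, 0.02], [0, 0, 0]]
    - [0.5, [0, 0, 0.02], [0, 0, 0]]
    - [0.5, [0, 0, 0.02], [0, 0, 0]]
    - [0.5, [0, 0, 0.02], [0, 0, 0]]
    - [0.5, [0, 0, 0.015], [0, 0, 0]]
    - [0.5, [0, 0, 0], [0, 0, 0]]
    - [0.5, [0, 0, 0], [0, 0, 0]]

```text
time: 2.65
eef_pos: [0.3737, -0.2909, 0.0545]
tcp_rot: [0.856, 0.516, -0.0, -0.001]
contact_force: [0.2, -0.3, 0.0]
opening: 0.501
finger_force: 0.0
```

```bash
python3 - <<'E'
from h import *
s=get_state(); print(s['eef_pos'],phi(s),s['opening'],s['contact_force']); shot('wrist','w2.png')
E
```

```text
[ 0.37370187 -0.2909299   0.05450846] -0.48609206767983965 0.501001145637606 [ 0.15447776 -0.25476478  0.04958348]
```

View pics/w2.png

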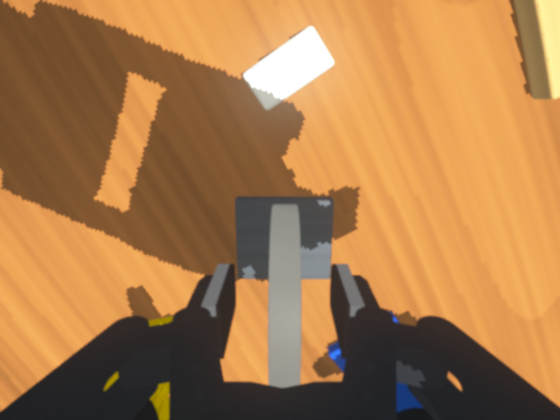

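The plate is square between the fingers: the foot spans columns 236–333 and the disc is at column 285, against the image centre at 282. I'll close on it.

>>> move_arm:
  moves:
    - [0.3, [0, 0.001, 0], [0, 0, 0]]
    - [0.2, [0, 0, 0], [0, 0, 0]]
    - [0, [0, 0, 0], [0, 0, 0]]
    - [0, [0, 0, 0], [0, 0, 0]]
    - [0, [0, 0, 0], [0, 0, 0]]
    - [0, [0, 0, 0], [0, 0, 0]]
    - [0, [0, 0, 0], [0, 0, 0]]
    - [0, [0, 0, -0.004], [0, 0, 0]]
    - [0, [0, 0, -0.008], [0, 0, 0]]
    - [0, [0, 0, -0.012], [0, 0, 0]]

```text
time: 3.53
eef_pos: [0.3742, -0.2894, 0.0778]
tcp_rot: [0.856, 0.517, -0.0, -0.003]
contact_force: [0.4, -0.7, -5.6]
opening: 0.104
finger_force: 78.0
```

```bash
cat > put.py <<'E'
import sys
from h import *
# marks line fit: a (lamp end)..d
m=np.array([[.5892,-.1728],[.6025,-.0790],[.6154,.0146],[.6281,.1087]])
c=m.mean(0); a=-.1373; d=np.array([-np.sin(a),np.cos(a)])
MK={k:c+d*.095*i for k,i in zip('abcd',(-1.5,-.5,.5,1.5))}
E
python3 - <<'E'
from put import *
print({k:v.round(4) for k,v in MK.items()})
s=get_state(); t=MK['a']
plan([*t,.16],-.1373,16,s,0)
E
```

```text
{'a': array([ 0.5893, -0.1733]), 'b': array([ 0.6023, -0.0792]), 'c': array([0.6153, 0.0149]), 'd': array([0.6283, 0.109 ])}
now [ 0.3742 -0.2894  0.0778] phi -0.4841 z [-0.0032  0.0045 -1.    ] dphi/row 0.0217
[0, [0.0127, 0.0085, -0.0051], [0, 0, -0.0217]]
[0, [0.0125, 0.0088, -0.0051], [0, 0, -0.0217]]
[0, [0.0123, 0.0091, -0.0051], [0, 0, -0.0217]]
[0, [0.0121, 0.0093, -0.0051], [0, 0, -0.0217]]
[0, [0.0119, 0.0096, -0.0051], [0, 0, -0.0217]]
[0, [0.0117, 0.0098, -0.0051], [0, 0, -0.0217]]
[0, [0.0115, 0.0101, -0.0051], [0, 0, -0.0217]]
[0, [0.0112, 0.0103, -0.0051], [0, 0, -0.0217]]
[0, [0.011, 0.0106, -0.0051], [0, 0, -0.0217]]
[0, [0.0108, 0.0108, -0.0051], [0, 0, -0.0217]]
[0, [0.0105, 0.011, -0.0051], [0, 0, -0.0217]]
[0, [0.0103, 0.0113, -0.0051], [0, 0, -0.0217]]
[0, [0.0101, 0.0115, -0.0051], [0, 0, -0.0217]]
[0, [0.0098, 0.0117, -0.0051], [0, 0, -0.0217]]
[0, [0.0096, 0.0119, -0.0051], [0, 0, -0.0217]]
[0, [0.0093, 0.0121, -0.0051], [0, 0, -0.0217]]
```

>>> move_arm:
  moves:
    - [0, [0.0127, 0.0085, -0.0051], [0, 0, -0.0217]]
    - [0, [0.0125, 0.0088, -0.0051], [0, 0, -0.0217]]
    - [0, [0.0123, 0.0091, -0.0051], [0, 0, -0.0217]]
    - [0, [0.0121, 0.0093, -0.0051], [0, 0, -0.0217]]
    - [0, [0.0119, 0.0096, -0.0051], [0, 0, -0.0217]]
    - [0, [0.0117, 0.0098, -0.0051], [0, 0, -0.0217]]
    - [0, [0.0115, 0.0101, -0.0051], [0, 0, -0.0217]]
    - [0, [0.0112, 0.0103, -0.0051], [0, 0, -0.0217]]
    - [0, [0.011, 0.0106, -0.0051], [0, 0, -0.0217]]
    - [0, [0.0108, 0.0108, -0.0051], [0, 0, -0.0217]]

```text
time: 4.37
eef_pos: [0.5098, -0.2174, 0.1296]
tcp_rot: [0.795, 0.607, -0.0, -0.001]
contact_force: [-0.7, -0.8, -6.3]
opening: 0.109
finger_force: 78.4
```

>>> move_arm:
  moves:
    - [0, [0.0105, 0.011, -0.0051], [0, 0, -0.0217]]
    - [0, [0.0103, 0.0113, -0.0051], [0, 0, -0.0217]]
    - [0, [0.0101, 0.0115, -0.0051], [0, 0, -0.0217]]
    - [0, [0.0098, 0.0117, -0.0051], [0, 0, -0.0217]]
    - [0, [0.0096, 0.0119, 0], [0, 0, -0.0217]]
    - [0, [0.0093, 0.0121, 0], [0, 0, -0.0217]]
    - [0, [0, 0, 0.01], [0, 0, 0]]
    - [0, [0, 0, 0.01], [0, 0, 0]]
    - [0, [0, 0, 0.005], [0, 0, 0]]
    - [0, [0, 0, 0], [0, 0, 0]]

```text
time: 5.2
eef_pos: [0.5878, -0.1743, 0.1223]
tcp_rot: [0.754, 0.657, -0.002, -0.003]
contact_force: [-0.4, 1.4, -6.6]
opening: 0.107
finger_force: 78.3
```

```bash
cat > near.py <<'E'
from put import *
def near(k,f,h):
    """held plate above mark k: crop around the foot + predicted outlines; h=TCP height over foot underside"""
    s=get_state(); im=shot('wrist',f)
    plan([*MK[k],h+.018],-.1373,5,s,0)
    a=phi(s); ca=np.array([[np.cos(a),-np.sin(a)],[np.sin(a),np.cos(a)]])
    ft=np.c_[rect(.056,.05)@ca.T+s['eef_pos'][:2],np.full(4,s['eef_pos'][2]-h+.008)]
    a=-.1373; ca=np.array([[np.cos(a),-np.sin(a)],[np.sin(a),np.cos(a)]])
    mk=np.c_[rect(.062,.056)@ca.T+MK[k],np.full(4,.018)]
    print('foot pred',project('wrist',ft,s).round(1).tolist(),'\nmark pred',project('wrist',mk,s).round(1).tolist())
    cv2.imwrite('pics/c_'+f,cv2.resize(im[100:320,140:430,::-1],None,fx=2.7,fy=2.7,interpolation=cv2.INTER_CUBIC))
    np.save(f[:-4]+'.npy',s,allow_pickle=True)
E
python3 -c "
from near import *
near('a','n1.png',.0545)"
```

```text
now [ 0.5878 -0.1743  0.1223] phi -0.1373 z [-0.0067  0.0031 -1.    ] dphi/row 0.0
[0, [0.0002, 0.0003, 0.01], [0, 0, -0.0]]
[0, [0.0002, 0.0003, 0.01], [0, 0, -0.0]]
[0, [0.0002, 0.0003, 0.01], [0, 0, -0.0]]
[0, [0.0002, 0.0003, 0.01], [0, 0, -0.0]]
[0, [0.0002, 0.0003, 0.01], [0, 0, -0.0]]
foot pred [[333.4, 201.0], [329.6, 281.5], [236.4, 281.2], [232.8, 200.8]] 
mark pred [[328.9, 174.2], [326.0, 247.2], [244.3, 246.9], [241.8, 174.0]]
```

View pics/c_n1.png

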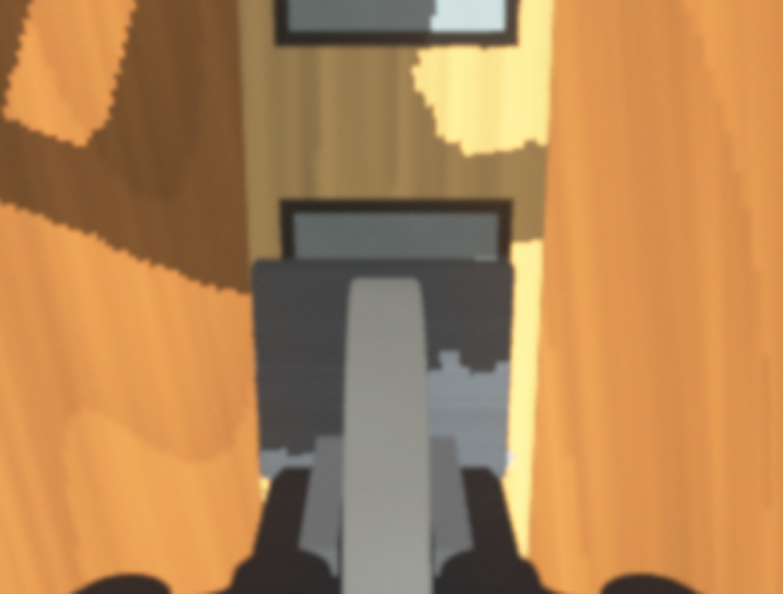

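The held foot's corners are at about (233,197), (330,197), (328,275) and (235,276). Mark a's far edge is at (243.4,173.8)–(329.7,173.8), and mark b's near edge is at (242,116.7)–(332,116.7). I'll fit both to get the shift.

```bash
cat >> near.py <<'E'
def rel(npy,k,h,foot,mark):
    """foot: crop px of far-left, far-right, near-right, near-left corners; mark: a's far L,R then next mark's near L,R"""
    s=np.load(npy,allow_pickle=True).item(); g=lambda c:(np.array(c,float)+.5)/2.7-.5+[140,100]
    F,e=fit('wrist',np.array([[-.028,.025],[.028,.025],[.028,-.025],[-.028,-.025]])[:len(foot)],g(foot),s['eef_pos'][2]-h+.008,s,(*s['eef_pos'][:2],-.137))
    M,e2=fit('wrist',np.array([[-.031,.028],[.031,.028],[-.031,.067],[.031,.067]])[:len(mark)],g(mark),.018,s,(*MK[k],-.137))
    m=R.from_quat(s['tcp_rot']).as_matrix(); d=M[:2]-F[:2]
    print('foot',F.round(4),e.round(2),'mark',M.round(4),e2.round(2),'est',MK[k].round(4),'dyaw',(M[2]-F[2]).round(3))
    print('foot off tool',(m.T@np.r_[F[:2]-s['eef_pos'][:2],0])[:2].round(4),'shift tool xy',(m.T@np.r_[d,0])[:2].round(4),'down',round(s['eef_pos'][2]-h-.018,4))
E
python3 -c "
from near import *
rel('n1.npy','a',.0545,[(252,262),(513,262),(508,475),(258,477)],[(280,200),(513,200),(275,46),(518,46)])"
```

```text
foot [ 0.5873 -0.1713 -0.1329] 1.32 mark [ 0.5902 -0.1729 -0.1353] 0.39 est [ 0.5893 -0.1733] dyaw -0.002
foot off tool [ 0.0029 -0.0009] shift tool xy [-0.0012  0.0031] down 0.0498
```

>>> move_arm:
  moves:
    - [0, [-0.0012, 0.003, 0.005], [0, 0, 0]]
    - [0, [0, 0, 0.01], [0, 0, 0]]
    - [0, [0, 0, 0.01], [0, 0, 0]]
    - [0, [0, 0, 0.01], [0, 0, 0]]
    - [0, [0, 0, 0.008], [0, 0, 0]]
    - [0, [0, 0, 0.003], [0, 0, 0]]
    - [0, [0, 0, 0.002], [0, 0, 0]]
    - [0, [0, 0, 0.001], [0, 0, 0]]
    - [0, [0, 0, 0.0005], [0, 0, 0]]
    - [0, [0, 0, 0.0], [0, 0, 0]]

```text
time: 6.08
eef_pos: [0.5938, -0.1769, 0.0771]
tcp_rot: [0.754, 0.657, 0.0, 0.0]
contact_force: [0.0, 0.5, -6.5]
opening: 0.102
finger_force: 78.4
```

```bash
python3 -c "
from near import *
s=get_state();print(s['eef_pos'],s['dq'].round(3),s['contact_force'])
near('a','n2.png',.0545)
s=get_state();print(s['eef_pos'],s['dq'].round(3),s['contact_force'])
"
```

```text
[ 0.59379667 -0.17690291  0.07712011] [-0.001 -0.007  0.    -0.001  0.002 -0.   ] [ 0.04222242  0.51273188 -6.50780382]
now [ 0.5938 -0.1769  0.0771] phi -0.1368 z [ 9.e-04 -5.e-04 -1.e+00] dphi/row -0.0001
[0, [0.0006, -0.001, 0.0009], [0, 0, 0.0001]]
[0, [0.0006, -0.001, 0.0009], [0, 0, 0.0001]]
[0, [0.0006, -0.001, 0.0009], [0, 0, 0.0001]]
[0, [0.0006, -0.001, 0.0009], [0, 0, 0.0001]]
[0, [0.0006, -0.001, 0.0009], [0, 0, 0.0001]]
foot pred [[332.7, 200.7], [329.0, 281.1], [235.8, 281.1], [232.1, 200.7]] 
mark pred [[326.8, 185.3], [323.4, 271.7], [225.7, 271.6], [221.1, 185.2]]
[ 0.59384281 -0.17690316  0.0772695 ] [-0.001 -0.002  0.001 -0.002 -0.    -0.   ] [-0.75415763  0.1075057  -6.25622688]
```

View pics/c_n2.png

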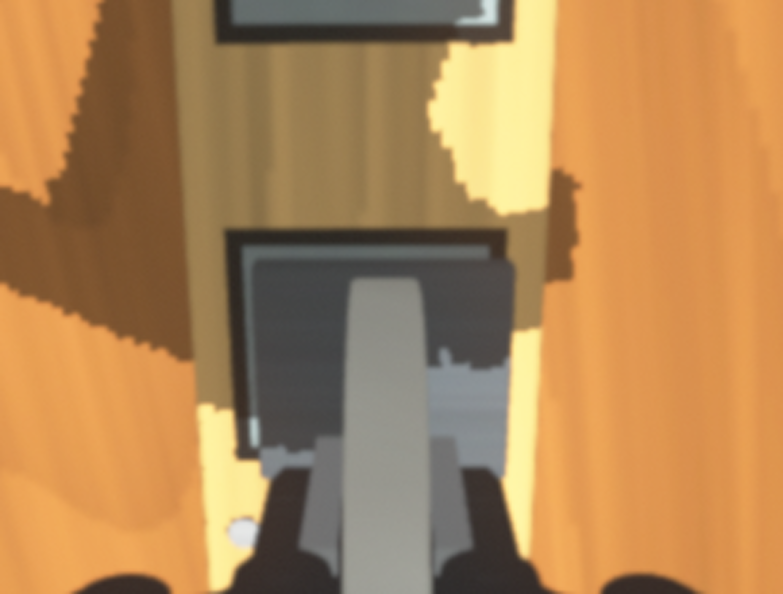

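The picture shows the foot hovering about 5 mm up and too far right. Mark a's far edge is at crop (225,230)–(507,230), and the foot's is at (251,261)–(514,261). The arm was still settling when I took the last reading, so I'll correct from this still pose.

```bash
python3 -c "
from near import *
rel('n2.npy','a',.0545,[(252,262),(514,262),(508,475),(258,477)],[(225,229),(507,229),(215,44),(515,44)])"
```

```text
foot [ 0.5937 -0.1741 -0.135 ] 1.23 mark [ 0.5901 -0.173  -0.137 ] 0.36 est [ 0.5893 -0.1733] dyaw -0.002
foot off tool [ 0.0028 -0.0005] shift tool xy [ 0.0006 -0.0037] down 0.0046
```

>>> move_arm:
  moves:
    - [0, [0.0006, -0.0035, 0], [0, 0, 0]]
    - [0, [0, 0, 0.001], [0, 0, 0]]
    - [0, [0, 0, 0.001], [0, 0, 0]]
    - [0, [0, 0, 0.001], [0, 0, 0]]
    - [0, [0, 0, 0.001], [0, 0, 0]]
    - [0, [0, 0, 0.0005], [0, 0, 0]]
    - [0, [0, 0, 0.0003], [0, 0, 0]]
    - [0, [0, 0, 0], [0, 0, 0]]
    - [0, [0, 0, 0], [0, 0, 0]]
    - [0, [0, 0, 0], [0, 0, 0]]

```text
time: 6.97
eef_pos: [0.5901, -0.1757, 0.0747]
tcp_rot: [0.754, 0.657, -0.0, -0.0]
contact_force: [-5.8, 2.9, 8.1]
opening: 0.111
finger_force: 80.5
```

>>> move_arm:
  moves:
    - [0.1, [0, 0, 0], [0, 0, 0]]
    - [0.15, [0, 0, 0], [0, 0, 0]]
    - [0.2, [0, 0, 0], [0, 0, 0]]
    - [0.3, [0, 0, 0], [0, 0, 0]]
    - [0.5, [0, 0, 0], [0, 0, 0]]
    - [0.5, [0, 0, -0.01], [0, 0, 0]]
    - [0.5, [0, 0, -0.03], [0, 0, 0]]
    - [0.5, [0, 0, -0.035], [0, 0, 0]]
    - [0.5, [0, 0, -0.035], [0, 0, 0]]
    - [0.5, [0, 0, -0.03], [0, 0, 0]]

```text
time: 7.8
eef_pos: [0.5906, -0.1759, 0.2152]
tcp_rot: [0.754, 0.657, 0.001, 0.001]
contact_force: [0.5, -0.3, -0.7]
opening: 0.498
finger_force: 0.0
```

```bash
python3 - <<'E'
from near import *
s=get_state(); im=shot('wrist','v1.png'); print(s['eef_pos'],s['dq'].round(3))
print(project('wrist',np.c_[rect(.062,.056)@np.array([[np.cos(.1373),-np.sin(.1373)],[np.sin(.1373),np.cos(.1373)]])+MK['a'],np.full(4,.018)],s).round(1).tolist())
np.save('v1.npy',s,allow_pickle=True)
cv2.imwrite('pics/c_v1.png',cv2.resize(im[100:320,140:430,::-1],None,fx=2.7,fy=2.7,interpolation=cv2.INTER_CUBIC))
E
```

```text
[ 0.59056513 -0.17591432  0.21517743] [-0.001 -0.327 -0.302  0.     0.624 -0.   ]
[[312.3, 154.3], [310.9, 209.8], [249.6, 209.8], [248.1, 154.2]]
```

View pics/c_v1.png

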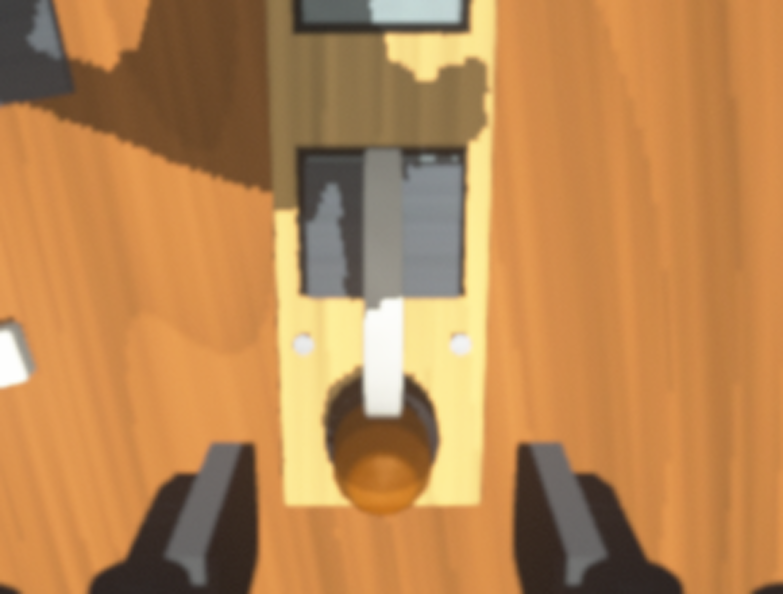

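The plate stands upright and centred on mark a: the foot is inside the border on every visible side and the disc is along the rail. Next is plate_64.

```bash
cat >> put.py <<'E'
for k in MK: MK[k]=MK[k]+[.0008,.0003]
E
python3 - <<'E'
from near import *
plan([.4534,-.0867,.20],.02,8,None,.5)
E
```

```text
now [ 0.5937 -0.1773  0.223 ] phi -0.1365 z [ 0.0133 -0.0065 -0.9999] dphi/row 0.0196
[0.5, [0.0088, -0.0189, 0.0029], [0, 0, -0.0196]]
[0.5, [0.0092, -0.0187, 0.0029], [0, 0, -0.0196]]
[0.5, [0.0096, -0.0186, 0.0029], [0, 0, -0.0196]]
[0.5, [0.0099, -0.0184, 0.0029], [0, 0, -0.0196]]
[0.5, [0.0103, -0.0182, 0.0029], [0, 0, -0.0196]]
[0.5, [0.0106, -0.018, 0.0029], [0, 0, -0.0196]]
[0.5, [0.011, -0.0178, 0.0029], [0, 0, -0.0196]]
[0.5, [0.0113, -0.0175, 0.0029], [0, 0, -0.0196]]
```

>>> move_arm:
  moves:
    - [0.5, [0.0088, -0.0189, 0.002], [0, 0, -0.0196]]
    - [0.5, [0.0092, -0.0187, 0.002], [0, 0, -0.0196]]
    - [0.5, [0.0096, -0.0186, 0.002], [0, 0, -0.0196]]
    - [0.5, [0.0099, -0.0184, 0.002], [0, 0, -0.0196]]
    - [0.5, [0.0103, -0.0182, 0.002], [0, 0, -0.0196]]
    - [0.5, [0.0106, -0.018, 0.002], [0, 0, -0.0196]]
    - [0.5, [0.011, -0.0178, 0.002], [0, 0, -0.0196]]
    - [0.5, [0.0113, -0.0175, 0.002], [0, 0, -0.0196]]
    - [0.5, [0, 0, 0], [0, 0, 0]]
    - [0.5, [0, 0, 0], [0, 0, 0]]

```text
time: 8.68
eef_pos: [0.4495, -0.0849, 0.1963]
tcp_rot: [0.7, 0.714, 0.0, 0.001]
contact_force: [-0.6, 0.0, -0.2]
opening: 0.502
finger_force: 0.0
```

```bash
cat >> near.py <<'E'
def footmask(im,ctr,r=55):
    """low-saturation dark blob (foot) -> mask within r px of ctr"""
    hsv=cv2.cvtColor(im,cv2.COLOR_RGB2HSV); m=((hsv[...,1]<75)&(hsv[...,2]<135)).astype(np.uint8)
    k=np.zeros_like(m); cv2.circle(k,tuple(int(v) for v in ctr),r,1,-1); return m*k
def hover(guess,f):
    time0=get_state()['time']; get=read_camera('top') is not None
    s=get_state(); im=shot('wrist',f); print('eef',s['eef_pos'].round(4),'phi',phi(s).round(4),'dq',abs(s['dq']).max().round(3))
    p=project('wrist',[[guess[0],guess[1],.008]],s)[0]; m=footmask(im,p)
    pts=cv2.findNonZero(m); rc=cv2.minAreaRect(pts); print('pred ctr',p.round(1),'minrect',np.round(cv2.boxPoints(rc),1).tolist())
    a=guess[2]; 
    # fit: maximise overlap of the foot's silhouette (half-size edges) with the mask by chamfer on contour
    b=cv2.boxPoints(rc); loc=rect(.056,.05); ca=np.array([[np.cos(a),-np.sin(a)],[np.sin(a),np.cos(a)]])
    pr=project('wrist',np.c_[loc@ca.T+guess[:2],np.full(4,.008)],s)
    o=[np.argmin(((b-q)**2).sum(1)) for q in pr]; print('pred',pr.round(1).tolist())
    F,e=fit('wrist',loc,b[o],.008,s,guess); mt=R.from_quat(s['tcp_rot']).as_matrix()
    print('plate',F.round(4),'rms',e.round(2),'tool off',(mt.T@np.r_[F[:2]-s['eef_pos'][:2],0])[:2].round(4))
E
python3 - <<'E'
from near import *
hover((.4534,-.0867,.02),'h64.png')
im=cv2.imread('pics/h64.png')
E
```

```text
eef [ 0.4502 -0.0854  0.1966] phi 0.0198 dq 0.025
pred ctr [285.3 188.3] minrect [[258.0, 211.0], [258.0, 163.0], [314.0, 163.0], [314.0, 211.0]]
pred [[314.9, 162.6], [313.6, 213.0], [256.9, 213.0], [255.8, 162.6]]
plate [ 0.4541 -0.086   0.0213] rms 1.2 tool off [-0.0006  0.0038]
```

>>> move_arm:
  moves:
    - [0.5, [-0.0008, 0.0038, 0.01], [0, 0, 0]]
    - [0.5, [0, 0, 0.02], [0, 0, 0]]
    - [0.5, [0, 0, 0.02], [0, 0, 0]]
    - [0.5, [0, 0, 0.025], [0, 0, 0]]
    - [0.5, [0, 0, 0.025], [0, 0, 0]]
    - [0.5, [0, 0, 0.02], [0, 0, 0]]
    - [0.5, [0, 0, 0.015], [0, 0, 0]]
    - [0.5, [0, 0, 0.01], [0, 0, 0]]
    - [0.5, [0, 0, 0.005], [0, 0, 0]]
    - [0.5, [0, 0, 0], [0, 0, 0]]

```text
time: 9.62
eef_pos: [0.4531, -0.0858, 0.0445]
tcp_rot: [0.7, 0.714, -0.0, -0.001]
contact_force: [0.1, 0.2, -0.2]
opening: 0.501
finger_force: 0.0
```

>>> move_arm:
  moves:
    - [0.4, [0, 0, 0], [0, 0, 0]]
    - [0.3, [0, 0, 0], [0, 0, 0]]
    - [0.2, [0, 0, 0], [0, 0, 0]]
    - [0, [0, 0, 0], [0, 0, 0]]
    - [0, [0, 0, 0], [0, 0, 0]]
    - [0, [0, 0, 0], [0, 0, 0]]
    - [0, [0, 0, 0], [0, 0, 0]]
    - [0, [0, 0, 0], [0, 0, 0]]
    - [0, [0, 0, 0], [0, 0, 0]]
    - [0, [0, 0, 0], [0, 0, 0]]

```text
time: 10.45
eef_pos: [0.4545, -0.0862, 0.0469]
tcp_rot: [0.7, 0.714, 0.0, 0.001]
contact_force: [1.3, 0.9, 5.5]
opening: 0.106
finger_force: 78.9
```

```bash
cat >> near.py <<'E'
def held(f,h):
    """offset of the held plate's foot in the tool frame, from its far edge, foot over bare wood"""
    s=get_state(); im=shot('wrist',f); hsv=cv2.cvtColor(im,cv2.COLOR_RGB2HSV); low=(hsv[...,1]<75)&(hsv[...,2]<135)
    mt=R.from_quat(s['tcp_rot']).as_matrix(); t=s['eef_pos']
    def pr(x,y): return project('wrist',[t+mt@[x,y,h-.008]],s)[0]
    v=[]
    for y in (-.022,-.018,-.014,.014,.018,.022):
        u=int(round(pr(.025,y)[0])); v0=int(pr(.025,y)[1]); r=np.flatnonzero(low[v0-25:v0+40,u]); v.append((r[0]+v0-25-.5) if len(r) else np.nan)
    c=pr(0.025,0); row=int(c[1])+12; r=np.flatnonzero(low[row,int(c[0])-75:int(c[0])+75])+int(c[0])-75
    print('eef',t.round(4),'phi',phi(s).round(4),'h',h,'far edge v',v,'pred',pr(.025,0).round(1),'row extents',r[[0,-1]],'pred',pr(.0178,-.028).round(1),pr(.0178,.028).round(1),'x off mm',((c[1]-np.nanmedian(v))/(pr(0,0)[1]-c[1])*25).round(2))
E
python3 - <<'E'
from near import *
held('g64.png',get_state()['eef_pos'][2])
E
```

```text
eef [ 0.4545 -0.0862  0.0469] phi 0.02 h 0.046941104968867504 far edge v [np.float64(202.5), np.float64(202.5), np.float64(202.5), np.float64(202.5), np.float64(202.5), np.float64(202.5)] pred [282.5 204.4] row extents [232 332] pred [230.9 217.2] [334.2 217.3] x off mm 1.13
```

```bash
python3 - <<'E'
from near import *
plan([.6030,-.0800,.1269],-.1373,15,None,0)
E
```

```text
now [ 0.4545 -0.0862  0.047 ] phi 0.02 z [ 2.2e-03 -8.0e-04 -1.0e+00] dphi/row -0.0105
[0, [0.0002, 0.0099, -0.0053], [0, 0, 0.0105]]
[0, [0.0003, 0.0099, -0.0053], [0, 0, 0.0105]]
[0, [0.0004, 0.0099, -0.0053], [0, 0, 0.0105]]
[0, [0.0005, 0.0099, -0.0053], [0, 0, 0.0105]]
[0, [0.0006, 0.0099, -0.0053], [0, 0, 0.0105]]
[0, [0.0007, 0.0099, -0.0053], [0, 0, 0.0105]]
[0, [0.0008, 0.0099, -0.0053], [0, 0, 0.0105]]
[0, [0.0009, 0.0099, -0.0053], [0, 0, 0.0105]]
[0, [0.001, 0.0099, -0.0053], [0, 0, 0.0105]]
[0, [0.0011, 0.0098, -0.0053], [0, 0, 0.0105]]
[0, [0.0013, 0.0098, -0.0053], [0, 0, 0.0105]]
[0, [0.0014, 0.0098, -0.0053], [0, 0, 0.0105]]
[0, [0.0015, 0.0098, -0.0053], [0, 0, 0.0105]]
[0, [0.0016, 0.0098, -0.0053], [0, 0, 0.0105]]
[0, [0.0017, 0.0098, -0.0053], [0, 0, 0.0105]]
```

>>> move_arm:
  moves:
    - [0, [0, 0, -0.01], [0, 0, 0]]
    - [0, [0, 0, -0.025], [0, 0, 0]]
    - [0, [0, 0, -0.025], [0, 0, 0]]
    - [0, [0.0002, 0.0099, 0], [0, 0, 0.0105]]
    - [0, [0.0003, 0.0099, 0], [0, 0, 0.0105]]
    - [0, [0.0004, 0.0099, 0], [0, 0, 0.0105]]
    - [0, [0.0005, 0.0099, 0], [0, 0, 0.0105]]
    - [0, [0.0006, 0.0099, 0], [0, 0, 0.0105]]
    - [0, [0.0007, 0.0099, 0], [0, 0, 0.0105]]
    - [0, [0.0008, 0.0099, 0], [0, 0, 0.0105]]

```text
time: 11.33
eef_pos: [0.5234, -0.0828, 0.1046]
tcp_rot: [0.726, 0.688, -0.0, -0.001]
contact_force: [-0.2, -0.6, -4.9]
opening: 0.106
finger_force: 78.8
```

>>> move_arm:
  moves:
    - [0, [0.0009, 0.0099, 0], [0, 0, 0.0105]]
    - [0, [0.001, 0.0099, 0], [0, 0, 0.0105]]
    - [0, [0.0011, 0.0098, 0], [0, 0, 0.0105]]
    - [0, [0.0013, 0.0098, 0], [0, 0, 0.0105]]
    - [0, [0.0014, 0.0098, 0], [0, 0, 0.0105]]
    - [0, [0.0015, 0.0098, 0], [0, 0, 0.0105]]
    - [0, [0.0016, 0.0098, 0], [0, 0, 0.0105]]
    - [0, [0.0017, 0.0098, 0], [0, 0, 0.0105]]
    - [0, [0, 0, 0], [0, 0, 0]]
    - [0, [0, 0, 0], [0, 0, 0]]

```text
time: 12.17
eef_pos: [0.6024, -0.0797, 0.1058]
tcp_rot: [0.754, 0.657, -0.0, -0.0]
contact_force: [-0.1, 0.6, -5.5]
opening: 0.109
finger_force: 78.8
```

```bash
python3 - <<'E'
from near import *
plan([.6030,-.0800,.071],-.1373,1,None,0); s=get_state(); print(s['dq'].round(3),s['finger_force'])
E
```

```text
now [ 0.6024 -0.0797  0.1058] phi -0.1371 z [-4.e-04 -0.e+00 -1.e+00] dphi/row -0.0002
[0, [-0.0002, 0.0006, 0.0348], [0, 0, 0.0002]]
[-0.004 -0.016  0.031 -0.     0.007 -0.003] 78.75270009040833
```

>>> move_arm:
  moves:
    - [0, [-0.0002, 0.0006, 0.005], [0, 0, 0]]
    - [0, [0, 0, 0.01], [0, 0, 0]]
    - [0, [0, 0, 0.01], [0, 0, 0]]
    - [0, [0, 0, 0.006], [0, 0, 0]]
    - [0, [0, 0, 0.003], [0, 0, 0]]
    - [0, [0, 0, 0.001], [0, 0, 0]]
    - [0, [0, 0, 0], [0, 0, 0]]
    - [0, [0, 0, 0], [0, 0, 0]]
    - [0, [0, 0, 0], [0, 0, 0]]
    - [0, [0, 0, 0], [0, 0, 0]]

```text
time: 13.0
eef_pos: [0.6031, -0.0802, 0.0715]
tcp_rot: [0.754, 0.657, 0.0, 0.001]
contact_force: [-0.5, -0.3, -3.5]
opening: 0.107
finger_force: 78.8
```

```bash
python3 -c "
from near import *
near('b','n3.png',.0469); s=get_state(); print(s['eef_pos'])"
```

```text
now [ 0.6031 -0.0802  0.0715] phi -0.1375 z [ 1.2e-03 -3.0e-04 -1.0e+00] dphi/row 0.0
[0, [0.0003, -0.0, 0.0013], [0, 0, -0.0]]
[0, [0.0003, -0.0, 0.0013], [0, 0, -0.0]]
[0, [0.0003, -0.0, 0.0013], [0, 0, -0.0]]
[0, [0.0003, -0.0, 0.0013], [0, 0, -0.0]]
[0, [0.0003, -0.0, 0.0013], [0, 0, -0.0]]
foot pred [[334.6, 204.5], [330.6, 287.4], [234.1, 287.4], [230.1, 204.5]] 
mark pred [[336.2, 190.3], [332.0, 278.2], [232.2, 278.2], [227.9, 190.3]]
[ 0.60298768 -0.08011737  0.0714148 ]
```

View pics/c_n3.png

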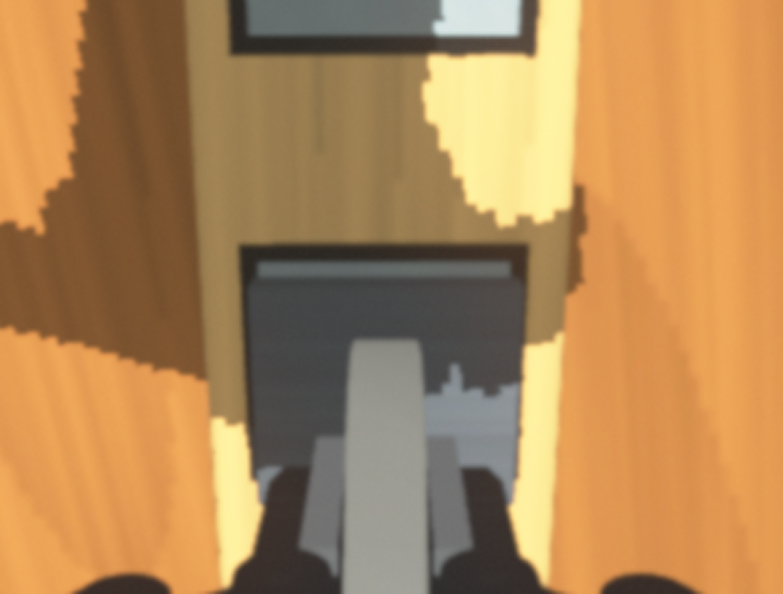

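The foot is over mark b, square and centred sideways: the foot's far edge is at crop (246,278)–(523,278) and the mark's is at (240,244)–(529,244). I'll fit both as before.

```bash
python3 -c "
from near import *
rel('n3.npy','b',.0469,[(246,278),(523,278)],[(240,244),(529,244),(230,54),(536,54)])
s=get_state(); print(s['eef_pos'])"
```

```text
foot [ 0.6031 -0.0792 -0.1376] 0.73 mark [ 0.6031 -0.0786 -0.1352] 0.47 est [ 0.6031 -0.0789] dyaw 0.002
foot off tool [ 0.001  -0.0002] shift tool xy [ 0.0005 -0.    ] down 0.0066
[ 0.60298768 -0.08011737  0.0714148 ]
```

>>> move_arm:
  moves:
    - [0, [0.0004, 0, 0.002], [0, 0, 0]]
    - [0, [0, 0, 0.002], [0, 0, 0]]
    - [0, [0, 0, 0.001], [0, 0, 0]]
    - [0, [0, 0, 0.001], [0, 0, 0]]
    - [0, [0, 0, 0.0005], [0, 0, 0]]
    - [0, [0, 0, 0.0005], [0, 0, 0]]
    - [0, [0, 0, 0], [0, 0, 0]]
    - [0, [0, 0, 0], [0, 0, 0]]
    - [0, [0, 0, 0], [0, 0, 0]]
    - [0, [0, 0, 0], [0, 0, 0]]

```text
time: 13.88
eef_pos: [0.6026, -0.0795, 0.065]
tcp_rot: [0.754, 0.657, -0.0, -0.0]
contact_force: [-5.3, 0.4, 4.7]
opening: 0.106
finger_force: 80.3
```

Contact. I'll release and rise.

>>> move_arm:
  moves:
    - [0.1, [0, 0, 0], [0, 0, 0]]
    - [0.15, [0, 0, 0], [0, 0, 0]]
    - [0.2, [0, 0, 0], [0, 0, 0]]
    - [0.3, [0, 0, 0], [0, 0, 0]]
    - [0.5, [0, 0, 0], [0, 0, 0]]
    - [0.5, [0, 0, -0.01], [0, 0, 0]]
    - [0.5, [0, 0, -0.03], [0, 0, 0]]
    - [0.5, [0, 0, -0.035], [0, 0, 0]]
    - [0.5, [0, 0, -0.035], [0, 0, 0]]
    - [0.5, [0, 0, -0.02], [0, 0, 0]]

```text
time: 14.72
eef_pos: [0.6046, -0.0802, 0.1995]
tcp_rot: [0.754, 0.657, 0.002, 0.003]
contact_force: [0.5, -1.4, 0.1]
opening: 0.501
finger_force: 0.0
```

```bash
python3 - <<'E'
from near import *
plan([.4206,.3019,.195],-.072,19,None,.5)
E
```

```text
now [ 0.6046 -0.0802  0.1995] phi -0.1374 z [ 0.0071 -0.0022 -1.    ] dphi/row 0.0034
[0.5, [0.0186, -0.0123, 0.0002], [0, 0, -0.0034]]
[0.5, [0.0186, -0.0123, 0.0002], [0, 0, -0.0034]]
[0.5, [0.0187, -0.0122, 0.0002], [0, 0, -0.0034]]
[0.5, [0.0187, -0.0122, 0.0002], [0, 0, -0.0034]]
[0.5, [0.0188, -0.0121, 0.0002], [0, 0, -0.0034]]
[0.5, [0.0188, -0.012, 0.0002], [0, 0, -0.0034]]
[0.5, [0.0188, -0.012, 0.0002], [0, 0, -0.0034]]
[0.5, [0.0189, -0.0119, 0.0002], [0, 0, -0.0034]]
[0.5, [0.0189, -0.0118, 0.0002], [0, 0, -0.0034]]
[0.5, [0.019, -0.0118, 0.0002], [0, 0, -0.0034]]
[0.5, [0.019, -0.0117, 0.0002], [0, 0, -0.0034]]
[0.5, [0.019, -0.0116, 0.0002], [0, 0, -0.0034]]
[0.5, [0.0191, -0.0116, 0.0002], [0, 0, -0.0034]]
[0.5, [0.0191, -0.0115, 0.0002], [0, 0, -0.0034]]
[0.5, [0.0192, -0.0114, 0.0002], [0, 0, -0.0034]]
[0.5, [0.0192, -0.0114, 0.0002], [0, 0, -0.0034]]
[0.5, [0.0192, -0.0113, 0.0002], [0, 0, -0.0034]]
[0.5, [0.0193, -0.0112, 0.0002], [0, 0, -0.0034]]
[0.5, [0.0193, -0.0112, 0.0002], [0, 0, -0.0034]]
```

>>> move_arm:
  moves:
    - [0.5, [0.0207, -0.0137, 0], [0, 0, -0.0038]]
    - [0.5, [0.0208, -0.0137, 0], [0, 0, -0.0038]]
    - [0.5, [0.0208, -0.0136, 0], [0, 0, -0.0038]]
    - [0.5, [0.0209, -0.0135, 0], [0, 0, -0.0038]]
    - [0.5, [0.021, -0.0134, 0], [0, 0, -0.0038]]
    - [0.5, [0.021, -0.0134, 0], [0, 0, -0.0038]]
    - [0.5, [0.0211, -0.0133, 0], [0, 0, -0.0038]]
    - [0.5, [0.0211, -0.0132, 0], [0, 0, -0.0038]]
    - [0.5, [0.0212, -0.0132, 0], [0, 0, -0.0038]]
    - [0.5, [0.0212, -0.0131, 0], [0, 0, -0.0038]]

```text
time: 15.55
eef_pos: [0.4944, 0.1458, 0.1948]
tcp_rot: [0.741, 0.671, 0.001, 0.0]
contact_force: [0.2, 0.3, 0.3]
opening: 0.502
finger_force: 0.0
```

>>> move_arm:
  moves:
    - [0.5, [0.0213, -0.013, 0], [0, 0, -0.0038]]
    - [0.5, [0.0213, -0.0129, 0], [0, 0, -0.0038]]
    - [0.5, [0.0214, -0.0128, 0], [0, 0, -0.0038]]
    - [0.5, [0.0214, -0.0127, 0], [0, 0, -0.0038]]
    - [0.5, [0.0215, -0.0126, 0], [0, 0, -0.0038]]
    - [0.5, [0.0215, -0.0126, 0], [0, 0, -0.0038]]
    - [0.5, [0.0216, -0.0125, 0], [0, 0, -0.0038]]
    - [0.5, [0, 0, 0], [0, 0, 0]]
    - [0.5, [0, 0, 0], [0, 0, 0]]
    - [0.5, [0, 0, 0], [0, 0, 0]]

```text
time: 16.38
eef_pos: [0.4195, 0.3018, 0.1943]
tcp_rot: [0.732, 0.681, 0.0, 0.0]
contact_force: [0.7, -0.5, 1.1]
opening: 0.504
finger_force: 0.0
```

```bash
python3 - <<'E'
from near import *
hover((.4206,.3019,-.072),'h50.png')
E
```

```text
eef [0.4197 0.3015 0.1942] phi -0.0735 dq 0.011
pred ctr [283.2 187.2] minrect [[255.0, 159.0], [311.0, 159.0], [311.0, 202.0], [255.0, 202.0]]
pred [[313.0, 161.2], [311.8, 212.1], [254.6, 212.2], [253.3, 161.3]]
plate [ 0.4209  0.3077 -0.073 ] rms 3.15 tool off [0.0063 0.0007]
```

>>> move_arm:
  moves:
    - [0.5, [0.002, 0.0008, 0.01], [0, 0, 0]]
    - [0.5, [0, 0, 0.02], [0, 0, 0]]
    - [0.5, [0, 0, 0.025], [0, 0, 0]]
    - [0.5, [0, 0, 0.025], [0, 0, 0]]
    - [0.5, [0, 0, 0.025], [0, 0, 0]]
    - [0.5, [0, 0, 0.02], [0, 0, 0]]
    - [0.5, [0, 0, 0.015], [0, 0, 0]]
    - [0.5, [0, 0, 0.01], [0, 0, 0]]
    - [0.5, [0, 0, 0.004], [0, 0, 0]]
    - [0.5, [0, 0, 0], [0, 0, 0]]

```text
time: 17.32
eef_pos: [0.4197, 0.3033, 0.0387]
tcp_rot: [0.733, 0.681, -0.001, -0.0]
contact_force: [-0.8, 0.0, -0.3]
opening: 0.504
finger_force: 0.0
```

>>> move_arm:
  moves:
    - [0.4, [0, 0, 0], [0, 0, 0]]
    - [0.3, [0, 0, 0], [0, 0, 0]]
    - [0.2, [0, 0, 0], [0, 0, 0]]
    - [0, [0, 0, 0], [0, 0, 0]]
    - [0, [0, 0, 0], [0, 0, 0]]
    - [0, [0, 0, 0], [0, 0, 0]]
    - [0, [0, 0, 0], [0, 0, 0]]
    - [0, [0, 0, 0], [0, 0, 0]]
    - [0, [0, 0, 0], [0, 0, 0]]
    - [0, [0, 0, 0], [0, 0, 0]]

```text
time: 18.15
eef_pos: [0.421, 0.3044, 0.0409]
tcp_rot: [0.732, 0.681, 0.001, 0.0]
contact_force: [1.5, 0.1, 6.1]
opening: 0.105
finger_force: 78.5
```

```bash
python3 - <<'E'
from near import *
held('g50.png',get_state()['eef_pos'][2])
E
```

```text
eef [0.421  0.3044 0.0409] phi -0.0729 h 0.04094230719258503 far edge v [np.float64(205.5), np.float64(205.5), np.float64(205.5), np.float64(205.5), np.float64(205.5), np.float64(205.5)] pred [282.5 207.6] row extents [231 334] pred [229.2 220.7] [335.7 220.8] x off mm 1.17
```

```bash
python3 - <<'E'
from near import *
plan([.6160,.0144,.1309],-.1373,16,None,0)
E
```

```text
now [0.421  0.3044 0.041 ] phi -0.0729 z [ 1.7e-03  8.0e-04 -1.0e+00] dphi/row -0.004
[0, [-0.0172, 0.0135, -0.0056], [0, 0, 0.004]]
[0, [-0.0171, 0.0135, -0.0056], [0, 0, 0.004]]
[0, [-0.0171, 0.0136, -0.0056], [0, 0, 0.004]]
[0, [-0.017, 0.0137, -0.0056], [0, 0, 0.004]]
[0, [-0.017, 0.0137, -0.0056], [0, 0, 0.004]]
[0, [-0.0169, 0.0138, -0.0056], [0, 0, 0.004]]
[0, [-0.0169, 0.0139, -0.0056], [0, 0, 0.004]]
[0, [-0.0168, 0.014, -0.0056], [0, 0, 0.004]]
[0, [-0.0167, 0.014, -0.0056], [0, 0, 0.004]]
[0, [-0.0167, 0.0141, -0.0056], [0, 0, 0.004]]
[0, [-0.0166, 0.0142, -0.0056], [0, 0, 0.004]]
[0, [-0.0166, 0.0142, -0.0056], [0, 0, 0.004]]
[0, [-0.0165, 0.0143, -0.0056], [0, 0, 0.004]]
[0, [-0.0165, 0.0144, -0.0056], [0, 0, 0.004]]
[0, [-0.0164, 0.0144, -0.0056], [0, 0, 0.004]]
[0, [-0.0163, 0.0145, -0.0056], [0, 0, 0.004]]
```

>>> move_arm:
  moves:
    - [0, [0, 0, -0.01], [0, 0, 0]]
    - [0, [0, 0, -0.025], [0, 0, 0]]
    - [0, [0, 0, -0.03], [0, 0, 0]]
    - [0, [0, 0, -0.02], [0, 0, 0]]
    - [0, [-0.0172, 0.0135, 0], [0, 0, 0.004]]
    - [0, [-0.0171, 0.0135, 0], [0, 0, 0.004]]
    - [0, [-0.0171, 0.0136, 0], [0, 0, 0.004]]
    - [0, [-0.017, 0.0137, 0], [0, 0, 0.004]]
    - [0, [-0.017, 0.0137, 0], [0, 0, 0.004]]
    - [0, [-0.0169, 0.0138, 0], [0, 0, 0.004]]

```text
time: 19.03
eef_pos: [0.4923, 0.1942, 0.1238]
tcp_rot: [0.741, 0.672, -0.001, -0.001]
contact_force: [0.0, 0.8, -2.5]
opening: 0.106
finger_force: 78.3
```

>>> move_arm:
  moves:
    - [0, [-0.0169, 0.0139, 0], [0, 0, 0.004]]
    - [0, [-0.0168, 0.014, 0], [0, 0, 0.004]]
    - [0, [-0.0167, 0.014, 0], [0, 0, 0.004]]
    - [0, [-0.0167, 0.0141, 0], [0, 0, 0.004]]
    - [0, [-0.0166, 0.0142, 0], [0, 0, 0.004]]
    - [0, [-0.0166, 0.0142, 0], [0, 0, 0.004]]
    - [0, [-0.0165, 0.0143, 0], [0, 0, 0.004]]
    - [0, [-0.0165, 0.0144, 0], [0, 0, 0.004]]
    - [0, [-0.0164, 0.0144, 0], [0, 0, 0.004]]
    - [0, [-0.0163, 0.0145, 0], [0, 0, 0.004]]

```text
time: 19.87
eef_pos: [0.6143, 0.0134, 0.1235]
tcp_rot: [0.754, 0.657, -0.001, -0.001]
contact_force: [-0.2, -1.0, -3.3]
opening: 0.106
finger_force: 78.3
```

>>> move_arm:
  moves:
    - [0, [0, 0, 0], [0, 0, 0]]
    - [0, [0, 0, 0.01], [0, 0, 0]]
    - [0, [0, 0, 0.015], [0, 0, 0]]
    - [0, [0, 0, 0.02], [0, 0, 0]]
    - [0, [0, 0, 0.012], [0, 0, 0]]
    - [0, [0, 0, 0.005], [0, 0, 0]]
    - [0, [0, 0, 0], [0, 0, 0]]
    - [0, [0, 0, 0], [0, 0, 0]]
    - [0, [0, 0, 0], [0, 0, 0]]
    - [0, [0, 0, 0], [0, 0, 0]]

```text
time: 20.7
eef_pos: [0.6159, 0.0141, 0.0638]
tcp_rot: [0.754, 0.657, 0.001, 0.001]
contact_force: [-0.0, -0.1, -2.0]
opening: 0.109
finger_force: 78.4
```

```bash
python3 -c "
from near import *
near('c','n4.png',.0409); s=get_state(); print(s['eef_pos']); plan([.616,.0144,.0589],-.1373,1)"
```

```text
now [0.6159 0.0141 0.0638] phi -0.1367 z [ 1.9e-03 -3.0e-04 -1.0e+00] dphi/row -0.0001
[0, [0.0002, 0.0, 0.001], [0, 0, 0.0001]]
[0, [0.0002, 0.0, 0.001], [0, 0, 0.0001]]
[0, [0.0002, 0.0, 0.001], [0, 0, 0.0001]]
[0, [0.0002, 0.0, 0.001], [0, 0, 0.0001]]
[0, [0.0002, 0.0, 0.001], [0, 0, 0.0001]]
foot pred [[336.2, 207.6], [332.0, 292.7], [232.7, 292.8], [228.4, 207.6]] 
mark pred [[338.6, 193.8], [333.9, 284.4], [230.7, 284.4], [226.2, 193.8]]
[0.61587158 0.01402502 0.06380561]
now [0.6159 0.014  0.0638] phi -0.1368 z [ 1.9e-03 -2.0e-04 -1.0e+00] dphi/row -0.0005
[1, [0.0004, 0.0001, 0.0049], [0, 0, 0.0005]]
```

View pics/c_n4.png

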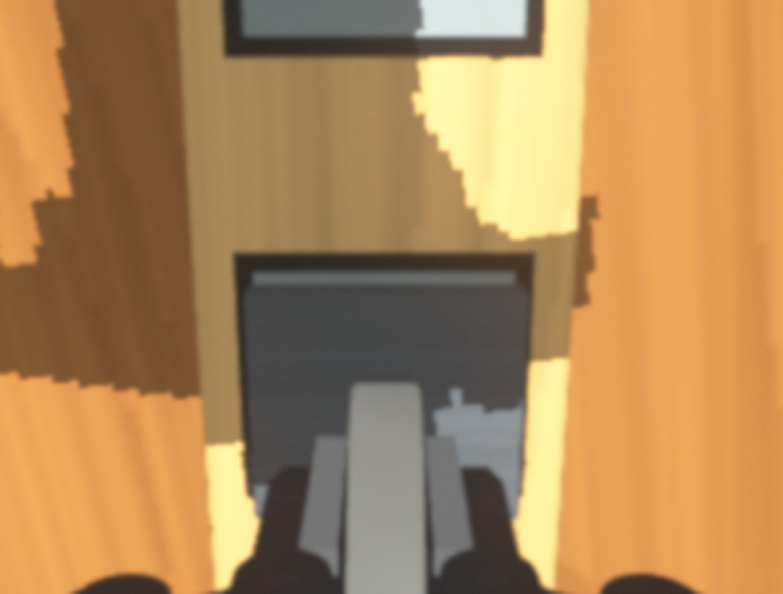

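The foot's far edge is at crop (243,285)–(528,285) and mark c's is at (234,254)–(534,254), so it is square and centred sideways.

```bash
python3 -c "
from near import *
rel('n4.npy','c',.0409,[(243,286),(528,286)],[(234,254),(534,254),(225,57),(543,57)])"
```

```text
foot [ 0.6161  0.0151 -0.137 ] 0.86 mark [ 0.6159  0.0154 -0.1367] 0.46 est [0.6161 0.0152] dyaw 0.0
foot off tool [0.0011 0.0001] shift tool xy [ 0.0002 -0.0003] down 0.0049
```

>>> move_arm:
  moves:
    - [0, [0.0003, 0, 0.0015], [0, 0, 0]]
    - [0, [0, 0, 0.0015], [0, 0, 0]]
    - [0, [0, 0, 0.001], [0, 0, 0]]
    - [0, [0, 0, 0.0007], [0, 0, 0]]
    - [0, [0, 0, 0.0005], [0, 0, 0]]
    - [0, [0, 0, 0.0003], [0, 0, 0]]
    - [0, [0, 0, 0], [0, 0, 0]]
    - [0, [0, 0, 0], [0, 0, 0]]
    - [0, [0, 0, 0], [0, 0, 0]]
    - [0, [0, 0, 0], [0, 0, 0]]

```text
time: 21.58
eef_pos: [0.6155, 0.0143, 0.0589]
tcp_rot: [0.754, 0.657, -0.0, -0.0]
contact_force: [-4.6, 0.2, 6.0]
opening: 0.108
finger_force: 79.9
```

>>> move_arm:
  moves:
    - [0.1, [0, 0, 0], [0, 0, 0]]
    - [0.15, [0, 0, 0], [0, 0, 0]]
    - [0.2, [0, 0, 0], [0, 0, 0]]
    - [0.3, [0, 0, 0], [0, 0, 0]]
    - [0.5, [0, 0, 0], [0, 0, 0]]
    - [0.5, [0, 0, -0.01], [0, 0, 0]]
    - [0.5, [0, 0, -0.03], [0, 0, 0]]
    - [0.5, [0, 0, -0.035], [0, 0, 0]]
    - [0.5, [0, 0, -0.035], [0, 0, 0]]
    - [0.5, [0, 0, -0.02], [0, 0, 0]]

```text
time: 22.42
eef_pos: [0.6171, 0.0142, 0.1929]
tcp_rot: [0.754, 0.657, 0.002, 0.003]
contact_force: [1.3, 0.3, -0.1]
opening: 0.503
finger_force: 0.0
```

```bash
python3 - <<'E'
from near import *
plan([.4707,.1034,.19],.256,8,None,.5)
E
```

```text
now [0.6171 0.0142 0.1929] phi -0.1368 z [ 6.8e-03 -9.0e-04 -1.0e+00] dphi/row 0.0491
[0.5, [0.0086, -0.0197, 0.0004], [0, 0, -0.0491]]
[0.5, [0.0095, -0.0192, 0.0004], [0, 0, -0.0491]]
[0.5, [0.0104, -0.0187, 0.0004], [0, 0, -0.0491]]
[0.5, [0.0113, -0.0182, 0.0004], [0, 0, -0.0491]]
[0.5, [0.0122, -0.0176, 0.0004], [0, 0, -0.0491]]
[0.5, [0.0131, -0.017, 0.0004], [0, 0, -0.0491]]
[0.5, [0.0139, -0.0163, 0.0004], [0, 0, -0.0491]]
[0.5, [0.0147, -0.0156, 0.0004], [0, 0, -0.0491]]
```

>>> move_arm:
  moves:
    - [0.5, [0.0086, -0.0197, 0], [0, 0, -0.0491]]
    - [0.5, [0.0095, -0.0192, 0], [0, 0, -0.0491]]
    - [0.5, [0.0104, -0.0187, 0], [0, 0, -0.0491]]
    - [0.5, [0.0113, -0.0182, 0], [0, 0, -0.0491]]
    - [0.5, [0.0122, -0.0176, 0], [0, 0, -0.0491]]
    - [0.5, [0.0131, -0.017, 0], [0, 0, -0.0491]]
    - [0.5, [0.0139, -0.0163, 0], [0, 0, -0.0491]]
    - [0.5, [0.0147, -0.0156, 0], [0, 0, -0.0491]]
    - [0.5, [0, 0, 0], [0, 0, 0]]
    - [0.5, [0, 0, 0], [0, 0, 0]]

```text
time: 23.25
eef_pos: [0.4687, 0.1039, 0.1881]
tcp_rot: [0.611, 0.792, 0.0, 0.001]
contact_force: [-0.5, 0.5, -0.3]
opening: 0.505
finger_force: 0.0
```

```bash
python3 - <<'E'
from near import *
hover((.4707,.1034,.256),'h36.png'); plan([.4707,.1034,.034],.256,1)
E
```

```text
eef [0.4694 0.1036 0.1882] phi 0.2557 dq 0.021
pred ctr [283.4 189.5] minrect [[255.0, 163.0], [313.0, 161.60000610351562], [314.0, 204.60000610351562], [256.0, 206.0]]
pred [[313.8, 163.2], [312.4, 214.8], [254.4, 214.8], [253.1, 163.2]]
plate [0.4705 0.1083 0.2805] rms 3.3 tool off [0.0043 0.0023]
now [0.4697 0.1033 0.1881] phi 0.2552 z [ 1.8e-03 -2.0e-04 -1.0e+00] dphi/row 0.0008
[1, [-0.0002, 0.001, 0.1541], [0, 0, -0.0008]]
```

>>> move_arm:
  moves:
    - [0.5, [0.0007, 0.0014, 0.01], [0, 0, -0.008]]
    - [0.5, [0, 0, 0.02], [0, 0, 0]]
    - [0.5, [0, 0, 0.025], [0, 0, 0]]
    - [0.5, [0, 0, 0.025], [0, 0, 0]]
    - [0.5, [0, 0, 0.025], [0, 0, 0]]
    - [0.5, [0, 0, 0.02], [0, 0, 0]]
    - [0.5, [0, 0, 0.015], [0, 0, 0]]
    - [0.5, [0, 0, 0.01], [0, 0, 0]]
    - [0.5, [0, 0, 0.004], [0, 0, 0]]
    - [0.5, [0, 0, 0], [0, 0, 0]]

```text
time: 24.18
eef_pos: [0.4697, 0.1043, 0.0322]
tcp_rot: [0.608, 0.794, -0.001, -0.001]
contact_force: [-0.2, -0.2, 0.0]
opening: 0.498
finger_force: 0.0
```

>>> move_arm:
  moves:
    - [0.4, [0, 0, 0], [0, 0, 0]]
    - [0.3, [0, 0, 0], [0, 0, 0]]
    - [0.2, [0, 0, 0], [0, 0, 0]]
    - [0, [0, 0, 0], [0, 0, 0]]
    - [0, [0, 0, 0], [0, 0, 0]]
    - [0, [0, 0, 0], [0, 0, 0]]
    - [0, [0, 0, 0], [0, 0, 0]]
    - [0, [0, 0, 0], [0, 0, 0]]
    - [0, [0, 0, 0], [0, 0, 0]]
    - [0, [0, 0, 0], [0, 0, 0]]

```text
time: 25.02
eef_pos: [0.471, 0.1047, 0.0344]
tcp_rot: [0.608, 0.794, 0.001, 0.001]
contact_force: [0.0, 1.0, 5.5]
opening: 0.104
finger_force: 78.6
```

```bash
python3 - <<'E'
from near import *
held('g36.png',get_state()['eef_pos'][2]); print(MK['d']); plan([.6289,.1084,.1],-.1373,14)
E
```

```text
eef [0.471  0.1047 0.0344] phi 0.264 h 0.03444490237067291 far edge v [np.float64(208.5), np.float64(208.5), np.float64(208.5), np.float64(209.5), np.float64(209.5), np.float64(209.5)] pred [282.6 211.3] row extents [229 336] pred [227.5 224.8] [337.7 224.8] x off mm 1.24
[0.62910384 0.10933395]
now [0.471  0.1047 0.0344] phi 0.264 z [ 0.002  0.    -1.   ] dphi/row -0.0287
[1, [-0.0027, 0.011, -0.0047], [0, 0, 0.0287]]
[1, [-0.0024, 0.011, -0.0047], [0, 0, 0.0287]]
[1, [-0.0021, 0.0111, -0.0047], [0, 0, 0.0287]]
[1, [-0.0017, 0.0111, -0.0047], [0, 0, 0.0287]]
[1, [-0.0014, 0.0112, -0.0047], [0, 0, 0.0287]]
[1, [-0.0011, 0.0112, -0.0047], [0, 0, 0.0287]]
[1, [-0.0008, 0.0113, -0.0047], [0, 0, 0.0287]]
[1, [-0.0004, 0.0113, -0.0047], [0, 0, 0.0287]]
[1, [-0.0001, 0.0113, -0.0047], [0, 0, 0.0287]]
[1, [0.0002, 0.0113, -0.0047], [0, 0, 0.0287]]
[1, [0.0005, 0.0113, -0.0047], [0, 0, 0.0287]]
[1, [0.0008, 0.0112, -0.0047], [0, 0, 0.0287]]
[1, [0.0012, 0.0112, -0.0047], [0, 0, 0.0287]]
[1, [0.0015, 0.0112, -0.0047], [0, 0, 0.0287]]
```

>>> move_arm:
  moves:
    - [0, [0, 0, -0.01], [0, 0, 0]]
    - [0, [0, 0, -0.025], [0, 0, 0]]
    - [0, [0, 0, -0.025], [0, 0, 0]]
    - [0, [0, 0, -0.01], [0, 0, 0]]
    - [0, [-0.0027, 0.011, 0], [0, 0, 0.0287]]
    - [0, [-0.0024, 0.011, 0], [0, 0, 0.0287]]
    - [0, [-0.0021, 0.0111, 0], [0, 0, 0.0287]]
    - [0, [-0.0017, 0.0111, 0], [0, 0, 0.0287]]
    - [0, [-0.0014, 0.0112, 0], [0, 0, 0.0287]]
    - [0, [-0.0011, 0.0112, 0], [0, 0, 0.0287]]

```text
time: 25.9
eef_pos: [0.537, 0.1061, 0.1021]
tcp_rot: [0.674, 0.738, -0.001, -0.001]
contact_force: [0.3, -0.2, -1.8]
opening: 0.104
finger_force: 78.2
```

>>> move_arm:
  moves:
    - [0, [-0.0008, 0.0113, 0], [0, 0, 0.0287]]
    - [0, [-0.0004, 0.0113, 0], [0, 0, 0.0287]]
    - [0, [-0.0001, 0.0113, 0], [0, 0, 0.0287]]
    - [0, [0.0002, 0.0113, 0], [0, 0, 0.0287]]
    - [0, [0.0005, 0.0113, 0], [0, 0, 0.0287]]
    - [0, [0.0008, 0.0112, 0], [0, 0, 0.0287]]
    - [0, [0.0012, 0.0112, 0], [0, 0, 0.0287]]
    - [0, [0.0015, 0.0112, 0], [0, 0, 0.0287]]
    - [0, [0, 0, 0], [0, 0, 0]]
    - [0, [0, 0, 0], [0, 0, 0]]

```text
time: 26.73
eef_pos: [0.6271, 0.1082, 0.1021]
tcp_rot: [0.754, 0.657, -0.001, -0.001]
contact_force: [0.0, -0.4, -2.7]
opening: 0.106
finger_force: 78.4
```

>>> move_arm:
  moves:
    - [0, [0, 0, 0.005], [0, 0, 0]]
    - [0, [0, 0, 0.01], [0, 0, 0]]
    - [0, [0, 0, 0.015], [0, 0, 0]]
    - [0, [0, 0, 0.01], [0, 0, 0]]
    - [0, [0, 0, 0.005], [0, 0, 0]]
    - [0, [0, 0, 0.002], [0, 0, 0]]
    - [0, [0, 0, 0], [0, 0, 0]]
    - [0, [0, 0, 0], [0, 0, 0]]
    - [0, [0, 0, 0], [0, 0, 0]]
    - [0, [0, 0, 0], [0, 0, 0]]

```text
time: 27.57
eef_pos: [0.6286, 0.1083, 0.0573]
tcp_rot: [0.754, 0.657, 0.001, 0.001]
contact_force: [-0.2, 0.1, -2.8]
opening: 0.103
finger_force: 78.5
```

```bash
python3 -c "
from near import *
near('d','n5.png',.0344); plan([.6289,.1084,.0524],-.1373,1)"
```

```text
now [0.6286 0.1083 0.0573] phi -0.1379 z [ 0.0018  0.     -1.    ] dphi/row 0.0001
[0, [0.0002, 0.0001, 0.001], [0, 0, -0.0001]]
[0, [0.0002, 0.0001, 0.001], [0, 0, -0.0001]]
[0, [0.0002, 0.0001, 0.001], [0, 0, -0.0001]]
[0, [0.0002, 0.0001, 0.001], [0, 0, -0.0001]]
[0, [0.0002, 0.0001, 0.001], [0, 0, -0.0001]]
foot pred [[338.2, 211.3], [333.6, 298.8], [231.1, 298.8], [226.6, 211.3]] 
mark pred [[341.0, 196.9], [336.0, 289.9], [229.7, 290.1], [224.8, 196.9]]
now [0.6285 0.1083 0.0572] phi -0.1378 z [ 0.0015  0.     -1.    ] dphi/row 0.0005
[1, [0.0002, 0.0004, 0.0048], [0, 0, -0.0005]]
```

View pics/c_n5.png

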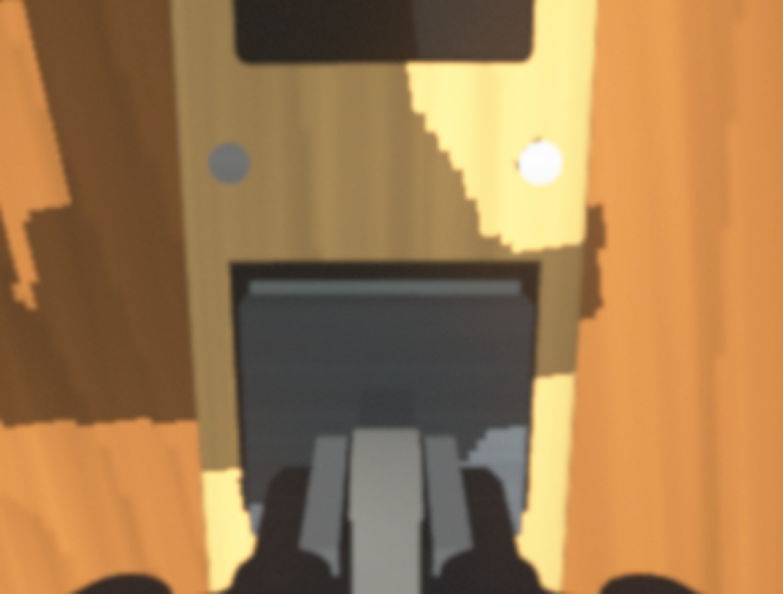

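The foot's far edge is at crop (238,296)–(534,295) and mark d's is at (230,262)–(541,262): centred and square. Lower and release.

>>> move_arm:
  moves:
    - [0, [0.0002, 0.0001, 0.0015], [0, 0, 0]]
    - [0, [0, 0, 0.0015], [0, 0, 0]]
    - [0, [0, 0, 0.001], [0, 0, 0]]
    - [0, [0, 0, 0.0006], [0, 0, 0]]
    - [0, [0, 0, 0.0005], [0, 0, 0]]
    - [0, [0, 0, 0.0003], [0, 0, 0]]
    - [0, [0, 0, 0], [0, 0, 0]]
    - [0, [0, 0, 0], [0, 0, 0]]
    - [0, [0, 0, 0], [0, 0, 0]]
    - [0, [0, 0, 0], [0, 0, 0]]

```text
time: 28.45
eef_pos: [0.6282, 0.1085, 0.0525]
tcp_rot: [0.754, 0.657, -0.0, -0.0]
contact_force: [-4.0, -0.7, 5.9]
opening: 0.107
finger_force: 79.8
```

>>> move_arm:
  moves:
    - [0.1, [0, 0, 0], [0, 0, 0]]
    - [0.15, [0, 0, 0], [0, 0, 0]]
    - [0.2, [0, 0, 0], [0, 0, 0]]
    - [0.3, [0, 0, 0], [0, 0, 0]]
    - [0.5, [0, 0, 0], [0, 0, 0]]
    - [0.5, [0, 0, -0.01], [0, 0, 0]]
    - [0.5, [0, 0, -0.03], [0, 0, 0]]
    - [0.5, [0, 0, -0.035], [0, 0, 0]]
    - [0.5, [0, 0, -0.035], [0, 0, 0]]
    - [0.5, [0, 0, -0.02], [0, 0, 0]]

```text
time: 29.28
eef_pos: [0.63, 0.1085, 0.1866]
tcp_rot: [0.754, 0.657, 0.003, 0.002]
contact_force: [0.3, -0.4, 0.6]
opening: 0.498
finger_force: 0.0
```

>>> move_arm:
  moves:
    - [0.5, [0.005, -0.03, -0.01], [0, 0, 0]]
    - [0.5, [0.01, -0.03, -0.01], [0, 0, 0]]
    - [0.5, [0.02, -0.03, 0], [0, 0, 0]]
    - [0.5, [0.03, -0.02, 0], [0, 0, 0]]
    - [0.5, [0.03, -0.02, 0], [0, 0, 0]]
    - [0.5, [0.03, -0.01, 0], [0, 0, 0]]
    - [0.5, [0.03, 0, 0], [0, 0, 0]]
    - [0.5, [0.02, 0, 0], [0, 0, 0]]
    - [0.5, [0, 0, 0], [0, 0, 0]]
    - [0.5, [0, 0, 0], [0, 0, 0]]

```text
time: 30.12
eef_pos: [0.5133, 0.3017, 0.2014]
tcp_rot: [0.753, 0.657, 0.0, 0.0]
contact_force: [0.4, -1.4, -0.1]
opening: 0.504
finger_force: 0.0
```

```bash
python3 - <<'E'
from near import *
im=shot('top','t2.png'); print(get_state()['eef_pos'])
cv2.imwrite('pics/c_t2.png',cv2.resize(im[120:290,150:410,::-1],None,fx=3,fy=3,interpolation=cv2.INTER_CUBIC))
E
```

```text
[0.51336374 0.30088276 0.20121644]
```

View pics/c_t2.png

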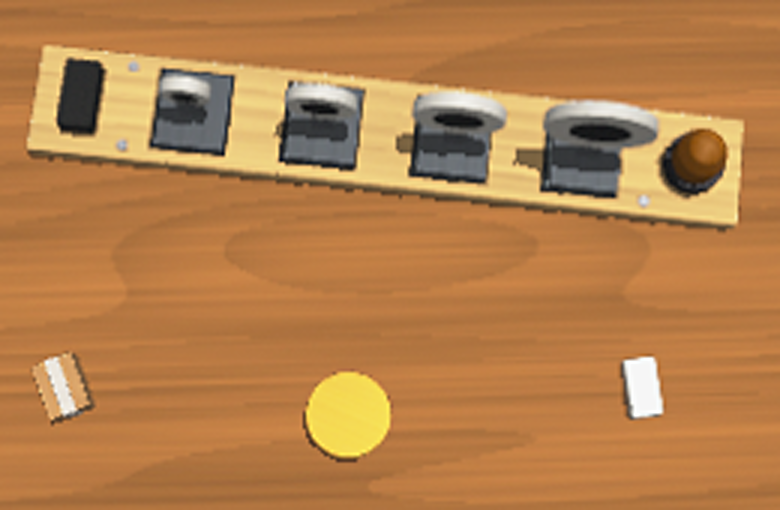

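All four plates are upright on their marks, with the largest next to the lamp. The tin is still at (266,258). I'm handing the job in.

```bash
python3 -c "
from plant import *
print(sign_off())"
```

```text
the job is handed in; nothing more can be done
None
```

The job is handed in at about 30 s of the 115 s limit: the four plates stand upright, centred and square on their marks from the largest at the amber lamp down to the smallest, none fell on the way, and the tin was not moved.

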